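# Turn the set chocolate bars out of their mould and store them

### The arm

A 6-joint arm with a two-finger parallel gripper is mounted at the origin on a cart in front of the work surface, level with it; the furniture and walls round the work are solid. World frame = base frame: x ahead of the robot, y to its left, z up, the work surface at z = 0. Lengths are in mm, angles in degrees, forces in N, time in s.
With the tool pointing down it reaches from about 400 to 925 mm from the base axis. Payload 12.5 kg.
Tool frame: the origin (TCP) lies midway between the tips of the shut fingers; the grasp point (between the pads) lies robot.tcp_to_grasp behind it (robot.tcp_to_grasp is the distance from the TCP to the grasp point, in mm); z points along the fingers, x is the direction in which the jaws open and shut, and the axes are right-handed (so a half turn about z gives the same grasp; the last joint's range is limited). The gripper opens to 95 mm and grips with 3 to 60 N. Pads are 20 mm wide; open, the fingers measure 119 mm over their backs; the gripper's body (75 mm by 180 mm) begins 59 mm behind the grasp point.
Start: joints at [-77.67, 28.126, 89.318, -0, 62.55, -6.05], TCP at [197.102, -593.125, 214.661] pointing down, gripper open.
Joint ranges: [-177.58, 177.58], [-47.91, 125.51], [2.72, 160], [-65.01, 245.01], [3.68, 167.84], [-153.87, 153.87]. Speed limits (degrees/s): [127.2, 127.2, 159.86, 180, 180, 180].

### API

Orientations are given as [roll, pitch, yaw] about the fixed x, y, z axes, in that order (R = Rz(yaw) Ry(pitch) Rx(roll)).
In Python, from station import robot gives the robot as it stands.
- The arm moves only by the tool servo_tool, never from a script. Its argument "deltas" is a list that holds one entry, the list of rows, each a list of 7 numbers: the shift along the world's x, y, z in units of 30 mm (1.0 is 30 mm), then the turn, a rotation vector about the world's x, y, z in units of 6 degrees (1.0 is 6 degrees), then the finger opening in mm, from 0 to 95.1. In form: [[[x, y, z, ax, ay, az, jaw], ...]]. A call has 1 to 5 rows; each row shifts and turns the commanded pose from where the row before left it; what a row does not reach is not made up. A row lasts 1/10 s, in which the tool goes at most 50 mm and 8.59 degrees, less where a joint would pass 70% of its speed; a pose out of reach is approached as far as the arm can. A call is refused whole if a number of a shift passes 1 or a number of a turn 1, either way. A call with a gripper value outside its range is refused whole. The fingers move at their own pace and stop on an object; "force" is the grip in N (left out, the last holds). Time passes only in rows, so rows that do not move let the fingers close. It gives the time, the measured TCP pose, the force and the opening at its end, in the units of the state.
- robot.state(): the state, without advancing time (a new reading comes with each control period).
- robot.snapshot(name): name is "scene" or "top" or "wrist"; returns (picture, depth): 420x560x3 uint8, red, green, blue; 420x560 float32, mm along the optical axis (not along the pixel's ray), 0 where there is no reading.
- robot.calibration(name): a dict with "fov_y" (degrees; the focal length in pixels is half the picture's height over the tangent of half this angle, whatever the lens; pixels are square), "cx", "cy" (the principal point, pixels), "xyz" and "orientation" of the camera in the world. Camera axes: x right, y down, z forward; pixel columns grow to the right and rows downward; lengths in mm; the calibration is good to about 2 mm. A picture is of the moment at which its call begins: read the wrist's pose just before it. calibration takes no time and is no camera call; for the wrist camera it gives the pose at the moment of the call.
- robot.hand_in(): hands the job in, once; it reports no verdict.
The state is a dict: "time": time; "joints": joint angles; "joint_vel": joint speeds; "joint_efforts": joint torques, N m; "ee_pos": TCP position; "tool_rot": TCP orientation; "contact_force": force on the tool from outside, world axes, zero at the start; "wrist_torque": the same for the moment, N m; "finger_gap": opening from 0.0 (shut) to 1.0 (fully open).
Only numpy, scipy, OpenCV 4.12 (cv2) and the standard library are available. Lean on these libraries where they do the work, as an engineer would, in place of code of your own. Each camera call takes 0.05 s, during which the arm holds its last target.

### The job

The chocolate has set. Turn the drained white tub mouth-up on the worktop, turn the grey mould face down over the chopping board and rap it on the board until every bar has dropped out of its cell, then put all the bars in the tub and leave the empty mould lying flat on the worktop, off the board. Do not push the honey jar or the tin about or knock them over.

Things in the scene. Friction and masses are not known exactly. Their poses are not given: they have to be found in the camera images.
- mould: Rigid grey plastic chocolate mould, a box 168 long (x) x 68 wide (y) x 38 high (z), 0.16 kg, four cells in a row along x, centred at x = -60, -20, 20, 60; some may be empty. Origin: centre of its underside; z points out of the cells. Its outer sides and ends are flat and plain: it can be gripped across the 68 mm width at any slant, and stands by itself on either 68x38 end.
- mould_mouth (a point): Centre of the mould's rim plane, 38 mm from its underside; axes as the mould's. The bars lie 11 mm below the rim, under soft sprung lips that hold nearly twice a bar's weight, so they stay put when it is turned over; a flat knock of the rim on the board at 0.2 to 0.3 m/s frees them (sometimes the second or third knock) and they slide out as the mould is lifted.
- tub: White plastic storage tub, an open box 150 long (x) x 68 wide (y) x 62 deep (z), walls and base 3 thick, 0.15 kg. Origin: centre of its mouth (rim plane); z points from the mouth to the closed base: up while it stands mouth-down, as at the start, down once it stands mouth-up. Flat plain sides and ends: can be gripped across its 68 mm width at any slant; stands by itself on an end.
- bar1: Dark chocolate bar, 58 long (x) x 30 wide (y) x 24 high (z), 55 g; the last 6 mm at its -z side is a smaller moulded face, 50x22. Origin: its middle. z is up while it lies in the mould, and down after it has been turned out on the board. Its length lies across the mould (along the mould's y). May be absent.
- bar2: Dark chocolate bar, 58 long (x) x 30 wide (y) x 24 high (z), 55 g; the last 6 mm at its -z side is a smaller moulded face, 50x22. Origin: its middle. z is up while it lies in the mould, and down after it has been turned out on the board. Its length lies across the mould (along the mould's y). May be absent.
- bar3: Dark chocolate bar, 58 long (x) x 30 wide (y) x 24 high (z), 55 g; the last 6 mm at its -z side is a smaller moulded face, 50x22. Origin: its middle. z is up while it lies in the mould, and down after it has been turned out on the board. Its length lies across the mould (along the mould's y). May be absent.
- bar4: Dark chocolate bar, 58 long (x) x 30 wide (y) x 24 high (z), 55 g; the last 6 mm at its -z side is a smaller moulded face, 50x22. Origin: its middle. z is up while it lies in the mould, and down after it has been turned out on the board. Its length lies across the mould (along the mould's y). May be absent.
- board: Wooden chopping board, 240 (x) x 340 (y) x 22 thick, lies still on the worktop with its long side pointing away from the robot. Origin: centre of its underside. Beyond it, kitchen things stand along the back of the worktop from x = 0.68 on, the tallest a kettle (224) at the left and a toaster (175) at the right; the side of a tall fridge stands at y = 0.59.
- tin_beans: Bystander: short tin, 75 across, 58 tall, left of the board's far end. Origin: centre of its underside.
- honey_jar: Bystander: jar with a red lid, 65 across, 100 tall, right of the board's far end. Origin: centre of its underside.
Mind the look-alikes: they are no part of the job. Of the things that look like the tub, the larger one is meant.

How it is judged (in metres and radians):
On the way, in this order (a step that is already met when the one before it is completed fails the run):
1. the mould is turned face down over the chopping board (angle between mould's own z axis and vertical above 2.5 rad and x of mould in the frame of board between -0.14 and 0.14 m and y of mould in the frame of board between -0.19 and 0.19 m), for 0.1 s.
2. every bar has been knocked out of its cell while the mould is face down over the board (all of step 1 and (z of bar1 in the frame of mould above 0.021 m or distance between bar1 and mould above 0.09 m) and (z of bar2 in the frame of mould above 0.021 m or distance between bar2 and mould above 0.09 m) and (z of bar3 in the frame of mould above 0.021 m or distance between bar3 and mould above 0.09 m) and (z of bar4 in the frame of mould above 0.021 m or distance between bar4 and mould above 0.09 m)), for 0.05 s.
At the end, for the whole second after the job is handed in: The tub stands mouth-up (within 8 degrees) on the worktop or board, every bar lies inside it with its middle below the rim, the empty mould lies flat (either way up, within 7 degrees) on the worktop and does not touch the board, and all are at rest (angle between tub's own z axis and vertical above 3 rad and height (world z) of tub between 0.05 and 0.1 m and linear speed of each of tub, mould, bar1, bar2, bar3, bar4 below 0.02 m/s and (angle between mould's own z axis and vertical below 0.12 rad or angle between mould's own z axis and vertical above 3.02 rad) and height (world z) of mould between -0.01 and 0.055 m and contact force between mould and board below 0.05 N and x of bar1 in the frame of tub between -0.075 and 0.075 m and y of bar1 in the frame of tub between -0.034 and 0.034 m and z of bar1 in the frame of tub between 0.002 and 0.062 m and x of bar2 in the frame of tub between -0.075 and 0.075 m and y of bar2 in the frame of tub between -0.034 and 0.034 m and z of bar2 in the frame of tub between 0.002 and 0.062 m and x of bar3 in the frame of tub between -0.075 and 0.075 m and y of bar3 in the frame of tub between -0.034 and 0.034 m and z of bar3 in the frame of tub between 0.002 and 0.062 m and x of bar4 in the frame of tub between -0.075 and 0.075 m and y of bar4 in the frame of tub between -0.034 and 0.034 m and z of bar4 in the frame of tub between 0.002 and 0.062 m).
It fails at once if the honey jar or the tin is pushed more than 5 cm or knocked over (distance of any of honey_jar, tin_beans from where it was at the start of the episode above 0.05 m or angle between any of honey_jar, tin_beans's own z axis and vertical above 0.6 rad).
Of bar1, bar2, bar3, bar4 only 2 to 4 are there at a start; the rules pass over those that are not, and their reading is None.
At some moment in a run one of tub, mould may be knocked a few centimetres aside while the robot is not near it.
Once in a run the grip may slacken for a moment while it holds something.
It also fails if it takes over 200 s, if anything falls off the work surface, if the arm or the gripper's body presses on something with over 40 N, if the wrist force passes 120 N, or if a joint passes its speed limit or range.

## Working session

There is one attempt and no reset: what is moved stays moved. The work goes in short steps, Python scripts to look and compute and a tool call to move; the robot and the scene stay as the last step left them, time stands still between calls to the robot, and variables do not carry over. Pictures are saved under pics/ and viewed, and the job is handed in when it is done.

Besides the shell and the picture viewer there is one more tool, called after "Call:" as name(argument=value, ...), one argument or row to a line, values as JSON. servo_tool: Moves the arm, as the interface text tells. Its arguments: {"type":"object","properties":{"deltas":{"type":"array","items":{"type":"array","items":{"type":"array","items":{"type":"number"}}}},"force":{"type":"number"}},"required":["deltas"]}

```bash
ls -la; mkdir -p pics; cat > h.py <<'E'
import numpy as np, cv2
from scipy.spatial.transform import Rotation as R
from station import robot
def cam(n):
    c=robot.calibration(n); f=210/np.tan(np.radians(c["fov_y"])/2)
    Rm=R.from_euler('xyz',c["orientation"],degrees=True).as_matrix()
    return f,c["cx"],c["cy"],np.array(c["xyz"],float),Rm
def snap(n,fn=None):
    C=cam(n); p,d=robot.snapshot(n)
    if fn: cv2.imwrite('pics/'+fn,cv2.cvtColor(p,cv2.COLOR_RGB2BGR))
    return p,d,C
def ray(C,u,v):
    f,cx,cy,t,Rm=C
    return t,Rm@np.array([(u-cx)/f,(v-cy)/f,1.])
def onz(C,u,v,z):
    t,d=ray(C,u,v); return t+d*(z-t[2])/d[2]
def cloud(C,d):
    f,cx,cy,t,Rm=C
    v,u=np.mgrid[0:d.shape[0],0:d.shape[1]]
    P=np.stack([(u-cx)/f*d,(v-cy)/f*d,d],-1)@Rm.T+t
    P[d<=0]=np.nan
    return P
def proj(C,p):
    f,cx,cy,t,Rm=C
    q=Rm.T@(np.array(p)-t); return cx+f*q[0]/q[2],cy+f*q[1]/q[2]
E
python3 - <<'E'
from h import *
s=robot.state();print(s, robot.tcp_to_grasp)
for n in("scene","top","wrist"):
    p,d,C=snap(n,n+'0.png');print(n,robot.calibration(n),(d>0).mean(),d.max())
    np.savez(f'pics/{n}0.npz',p=p,d=d)
E
```

```text
total 12
drwxr-xr-x  3 agent agent 4096 Dec  7 06:15 .
drwxr-xr-x 23 root  root  4096 Dec  7 06:15 ..
drwxr-xr-x  2 agent agent 4096 Dec  7 06:15 pics
{'time': 0.0, 'joints': array([-7.76702082e+01,  2.81631369e+01,  8.93494601e+01, -4.60352949e-04,
        6.25503038e+01, -6.04950454e+00]), 'joint_vel': array([-0.00621616, -0.01210586, -0.01727314, -0.0990752 ,  0.02111768,
        0.06842037]), 'joint_efforts': array([ 2.43028808e-03, -6.12638426e+01, -2.58182716e+01,  6.93232007e-02,
        4.82455327e-02, -8.25799111e-05]), 'ee_pos': array([ 197.04341396, -592.86989915,  214.07670997]), 'tool_rot': array([-1.79993777e+02,  6.25935413e-02, -7.16204878e+01]), 'contact_force': array([-0.08209149, -0.2606056 ,  0.10609623]), 'wrist_torque': array([-0.00582093,  0.01021375, -0.03606376]), 'finger_gap': 1.0045504920684953} 18.8
scene {'fov_y': 44.34438927294607, 'cx': 279.21508989575716, 'cy': 205.70258273443415, 'xyz': array([-253.87187549,  388.65319009,  926.12265297]), 'orientation': array([-1.32478214e+02,  9.45160665e-02, -1.20782971e+02])} 0.9961011904761905 1864.3823
top {'fov_y': 52.29458496833196, 'cx': 282.484571556457, 'cy': 211.1263482435224, 'xyz': array([ 491.29469166,  -84.41277004, 1193.57113448]), 'orientation': array([-1.76321763e+02, -7.74058050e-02, -8.98652564e+01])} 0.995969387755102 2089.4675
wrist {'fov_y': 71.82263653036289, 'cx': 274.08647259877915, 'cy': 210.05188515648032, 'xyz': array([ 274.18406803, -567.34002112,  383.56572539]), 'orientation': array([ 1.63341885e+02, -4.54288394e-02, -7.16052536e+01])} 0.996203231292517 1480.236
```

View pics/scene0.png

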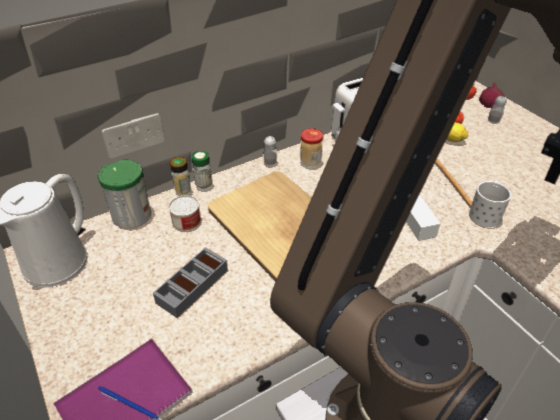

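View pics/top0.png

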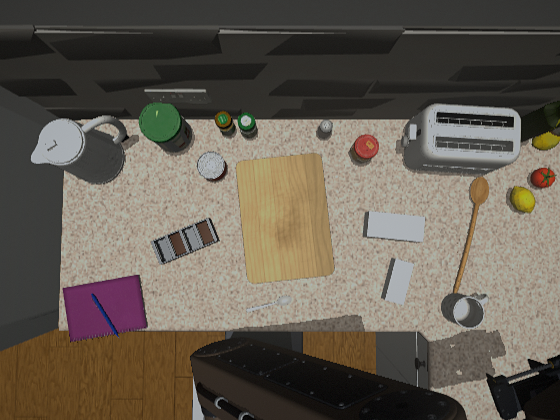

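View pics/wrist0.png

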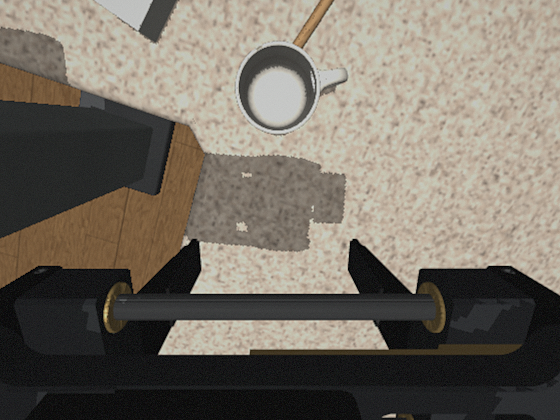

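The top view has two white boxes, at (395,227) and (398,281). The first is larger, so it should be the tub and the other the look-alike. The mould is at (185,241) with two dark bars, and there is no second mould. The honey jar is at (367,147) and the bean tin at (211,166). Next I'll measure these and check close crops.

```bash
cat > a.py <<'E'
from h import *
C=cam("top");z=np.load('pics/top0.npz');p,d=z['p'],z['d'];P=cloud(C,d)
Cs=cam("scene");zs=np.load('pics/scene0.npz');Ps=cloud(Cs,zs['d'])
def box(P,name,lo,hi,zr):
    m=(P[...,0]>lo[0])&(P[...,0]<hi[0])&(P[...,1]>lo[1])&(P[...,1]<hi[1])&(P[...,2]>zr[0])&(P[...,2]<zr[1])
    q=P[m]; r=cv2.minAreaRect(q[:,:2].astype(np.float32)) if len(q)>5 else None
    print(name,len(q),np.percentile(q[:,2],[5,50,95]).round(1) if len(q) else '',r)
for u,v in[(395,227),(398,281),(185,241),(285,220),(211,166),(367,147),(165,248),(178,245),(194,236),(208,232),(160,300)]:
    print((u,v),P[v,u].round(1))
box(P,'tub',(350,-500),(560,-250),(50,75))
t=P[227,395];print()
m=P[241,185]
for n,Q in(('top',P),('scene',Ps)):
    box(Q,'mould '+n,(m[0]-110,m[1]-110),(m[0]+110,m[1]+110),(20,60))
    box(Q,'mouldtop '+n,(m[0]-110,m[1]-110),(m[0]+110,m[1]+110),(33,60))
    t=P[227,395];box(Q,'tub '+n,(t[0]-60,t[1]-110),(t[0]+60,t[1]+110),(20,90))
    t=P[281,398];box(Q,'small '+n,(t[0]-60,t[1]-110),(t[0]+40,t[1]+110),(20,90))
    t=P[220,285];box(Q,'board '+n,(t[0]-200,t[1]-160),(t[0]+200,t[1]+130),(15,30))
    t=P[166,211];box(Q,'tin '+n,(t[0]-50,t[1]-50),(t[0]+50,t[1]+50),(45,80))
    t=P[147,367];box(Q,'jar '+n,(t[0]-50,t[1]-50),(t[0]+50,t[1]+50),(75,120))
a=cv2.resize(p[200:280,140:230],None,fx=6,fy=6,interpolation=cv2.INTER_CUBIC)
b=cv2.resize(p[190:310,350:440],None,fx=4,fy=4,interpolation=cv2.INTER_CUBIC)
cv2.imwrite('pics/crop1.png',a[...,::-1]);cv2.imwrite('pics/crop2.png',b[...,::-1])
E
python3 a.py
```

```text
(395, 227) [ 522.6 -383.    63.9]
(398, 281) [ 379.7 -393.2   47.8]
(185, 241) [484.3 176.9  36.9]
(285, 220) [542.4 -92.8  19.7]
(211, 166) [684.4 105.4  61.1]
(367, 147) [ 727.6 -303.3  103.6]
(165, 248) [464.7 238.8   6.2]
(178, 245) [473.4 197.7  28.2]
(194, 236) [498.  160.3   0.6]
(208, 232) [508.8 116.9  27.3]
(160, 300) [321.7 251.1   0.9]
tub 1554 [51.9 62.5 66. ] ((454.7532958984375, -378.3090515136719), (151.367431640625, 207.58241271972656), 84.45216369628906)

mould top 1153 [24.5 33.4 41. ] ((484.49560546875, 179.87423706054688), (68.42137908935547, 168.40618896484375), 22.62928009033203)
mouldtop top 590 [34.  37.9 41.8] ((484.5078430175781, 179.87933349609375), (68.39488220214844, 168.40618896484375), 22.62928009033203)
tub top 1547 [54.  62.5 66. ] ((524.3961791992188, -385.16265869140625), (151.50308227539062, 68.03375244140625), 84.1046142578125)
small top 828 [32.3 47.5 51.2] ((374.5389404296875, -395.18017578125), (54.197017669677734, 106.5870590209961), 74.87997436523438)
board top 10623 [17.7 21.3 25.1] ((549.2285766601562, -91.02117919921875), (340.28271484375
[... 432 characters left out ...]
06323242)
mouldtop scene 833 [33.6 37.5 40.8] ((483.4095764160156, 179.89791870117188), (72.9354248046875, 170.03561401367188), 21.574674606323242)
tub scene 0  None
small scene 702 [24.2 46.9 50.3] ((370.7797546386719, -392.8844909667969), (55.19456481933594, 106.94108581542969), 74.7857666015625)
board scene 5812 [17.8 20.9 24. ] ((563.030517578125, -88.90834045410156), (315.2947082519531, 241.6595916748047), 5.874695301055908)
tin scene 587 [48.1 55.2 58.8] ((687.0861206054688, 108.42694854736328), (72.57301330566406, 78.5567626953125), 66.15614318847656)
jar scene 385 [ 77.7  98.3 101.9] ((729.0563354492188, -301.8992004394531), (62.340396881103516, 64.43684387207031), 60.46265411376953)
```

```bash
sleep 3
```

```text
(no output)
```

View pics/crop1.png

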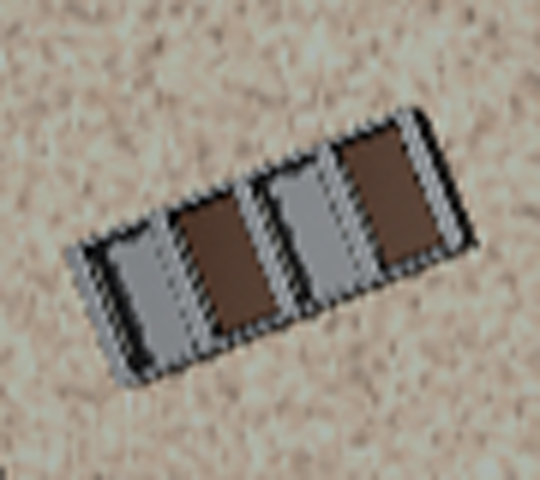

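View pics/crop2.png

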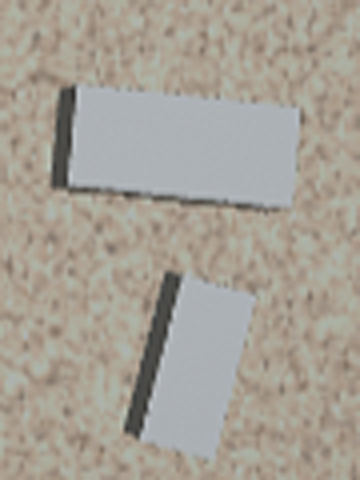

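The crops confirm the choice. The tub is the box at top (395,227), measuring 151x68 and 63 high, and the look-alike is 107x54x48. The mould's second and fourth cells from the left hold bars, and the other two are empty. I'll start moving towards the tub and log joint data as I go, so I can fit the arm's kinematics.

Call:
servo_tool(
  deltas=[
    [[0.8,0.6,0.2,0,0,0.9,95],[0.9,0.6,0.2,0,0,1,95],[1,0.6,0.2,0,0,1,95],[1,0.6,0,0,0,1,95],[1,0.6,0,0,0,1,95]],
  ],
  force=30,
)

```text
time: 0.65
ee_pos: [339.1, -502.3, 232.7]
tool_rot: [180.0, -0.0, -42.0]
contact_force: [0.3, -0.1, 0.3]
finger_gap: 1.0
```

```bash
cat > log.py <<'E'
from h import *
import json,os
s=robot.state()
with open('log.jsonl','a') as f: f.write(json.dumps([list(s['joints']),list(s['ee_pos']),list(s['tool_rot']),list(s['joint_vel'])])+'\n')
print(round(s['time'],2),s['joints'].round(1),s['ee_pos'].round(1),s['tool_rot'].round(1),s['contact_force'].round(1),round(s['finger_gap'],3))
E
python3 log.py
```

```text
0.65 [-62.2  25.6  90.8   0.   63.6 -20.2] [ 339.1 -502.3  232.7] [180.  -0. -42.] [ 0.3 -0.1  0.3] 1.0
```

Call:
servo_tool(
  deltas=[
    [[1,0.6,0,0,0,1,95],[1,0.6,0,0,0,1,95],[1,0.7,0,0,0,1,95],[1,0.7,0,0,0,1,95],[1,0.7,0,0,0,1,95]],
  ],
)

```text
time: 1.15
ee_pos: [489.2, -403.1, 232.4]
tool_rot: [-180.0, 0.0, -12.0]
contact_force: [0.2, -1.2, -0.9]
finger_gap: 0.998
```

```bash
python3 log.py
```

```text
1.15 [-45.5  27.9  86.7   0.   65.3 -33.5] [ 489.2 -403.1  232.4] [-180.    0.  -12.] [ 0.2 -1.2 -0.9] 0.998
```

Call:
servo_tool(
  deltas=[
    [[1,0.6,1,0.9,0,1,95],[0,0,0.5,1,0,0,95],[0,0,0,1,0,0,95],[0,0,0,1,0,0,95],[0,0,0,1,0,0,95]],
  ],
)

```text
time: 1.65
ee_pos: [518.2, -386.1, 277.9]
tool_rot: [-150.5, 3.3, -5.3]
contact_force: [-0.1, 0.2, -0.6]
finger_gap: 0.999
```

```bash
python3 log.py
```

```text
1.65 [-50.2  36.5  69.4  18.4  97.4 -45.5] [ 518.2 -386.1  277.9] [-150.5    3.3   -5.3] [-0.1  0.2 -0.6] 0.999
```

Call:
servo_tool(
  deltas=[
    [[0,0,0,1,0,0,95],[0,0,0,1,0,0,95],[0,0,0,1,0,0,95],[0,0,0,1,0,0,95],[0,0,0,1,0,0,95]],
  ],
)

```text
time: 2.15
ee_pos: [518.0, -386.5, 277.5]
tool_rot: [-120.5, 5.5, -2.9]
contact_force: [0.3, 0.3, 0.1]
finger_gap: 1.003
```

```bash
python3 log.py; cat > kin.py <<'E'
import json,numpy as np
from scipy.spatial.transform import Rotation as R
D=[json.loads(l) for l in open('log.jsonl')]
D.insert(0,[[-77.67,28.126,89.318,0,62.55,-6.05],[197.102,-593.125,214.661],[180,0,-71.62],[0]*6])
def Rz(a):return R.from_euler('z',a,degrees=True).as_matrix()
def Ry(a):return R.from_euler('y',a,degrees=True).as_matrix()
T0=R.from_euler('z',180,degrees=True).as_matrix()
def rows(q):
    A1=Rz(q[0]);A2=A1@Ry(q[1]);A3=A2@Ry(q[2]);A4=A3@Rz(q[3]);A5=A4@Ry(q[4]);A6=A5@Rz(q[5])
    return A1,A2,A3,A4,A5,A6
def fk_rows(q):
    A1,A2,A3,A4,A5,A6=rows(q)
    # params: a1x,a1y,d1, a2z, a3x,a3z, a5x? , d6
    return np.stack([A1[:,0],A1[:,1],np.array([0,0,1.]),A2[:,2],A3[:,0],A3[:,2],A5[:,2]],1),A6@T0
if __name__=='__main__':
    M=[];b=[]
    for q,p,r,v in D:
        m,Rt=fk_rows(q); M.append(m);b+=list(p)
        Rm=R.from_euler('xyz',r,degrees=True).as_matrix()
        print('roterr',np.degrees(R.from_matrix(Rt.T@Rm).magnitude()).round(2))
    M=np.vstack(M);x,_,rk,sv=np.linalg.lstsq(M,np.array(b),rcond=None)
    print(rk,sv.round(2),x.round(1));print((M@x-b).reshape(-1,3).round(1));np.save('kin.npy',x)
E
python3 kin.py
```

```text
2.15 [-54.8  47.6  61.8  34.8 119.9 -45.1] [ 518.  -386.5  277.5] [-120.5    5.5   -2.9] [0.3 0.3 0.1] 1.003
roterr 0.01
roterr 0.0
roterr 0.0
roterr 0.0
roterr 0.0
7 [4.36 3.2  2.26 0.79 0.18 0.12 0.06] [ -0.   65.9 196.7 586.8  43.1 411.  271.9]
[[ 0. -0.  0.]
 [-0.  0. -0.]
 [-0.  0. -0.]
 [ 0. -0.  0.]
 [ 0.  0. -0.]]
```

```bash
cat > ik.py <<'E'
from kin import *
from scipy.optimize import least_squares
x=np.load('kin.npy')
lo=np.array([-177.58,-47.91,2.72,-65.01,3.68,-153.87]);hi=np.array([177.58,125.51,160,245.01,167.84,153.87])
def toolR(yaw,t):  # yaw: direction of jaw axis; t: tilt about that axis (deg), + = Rot(+axis)
    w=np.array([np.cos(np.radians(yaw)),np.sin(np.radians(yaw)),0])
    return R.from_rotvec(w*np.radians(t)).as_matrix()@R.from_euler('xyz',[180,0,yaw],degrees=True).as_matrix()
def fk(q):
    m,Rt=fk_rows(q); return m@x,Rt
def wrist(q):
    A1,A2,A3,A4,A5,A6=rows(q)
    e=A1[:,1]*x[1]+np.array([0,0,x[2]])+A2[:,2]*x[3]
    return e,e+A3[:,0]*x[4]+A3[:,2]*x[5]
def ik(g,Rt,q0=None,grasp=True):
    p=np.array(g,float)+(Rt[:,2]*18.8 if grasp else 0)
    best=None
    seeds=[q0] if q0 is not None else [[a,30,90,b,c,d] for a in(np.degrees(np.arctan2(p[1],p[0]))-6,) for b in(-40,0,60,120,180) for c in(40,90,130) for d in(-90,0,90)]
    for s in seeds:
        def f(q):
            pp,RR=fk(q); return np.concatenate([(pp-p)/100,R.from_matrix(RR.T@Rt).as_rotvec()])
        s=np.clip(s,lo+.1,hi-.1)
        r=least_squares(f,s,bounds=(lo,hi),max_nfev=60)
        if best is None or r.cost<best.cost: best=r
        if best.cost<1e-8: break
    return best.x,np.sqrt(2*best.cost)
def report(name,g,yaw,t,q0=None):
    q,e=ik(g,toolR(yaw,t)); el,w=wrist(q)
    print(name,g,'yaw',yaw,'t',t,'err',round(e,3),q.round(0),'wr',w.round(0))
    return q
if __name__=='__main__':
    for yaw in(-6,174):
        for t in(-60,-45,-30,0,30,45,60):
            tt=t if yaw==-6 else -t
            report('tub',(524,-385,75),yaw,tt)
    for yaw in(22,202):
        for t in(-60,-45,-30,0,30,45,60):
            tt=t if yaw==22 else -t
            report('mld',(484,180,84),yaw,tt)
    for t in(-60,-45,-30,0,30,45,60):
            report('brd',(540,-91,84),6,t)
E
python3 ik.py
```

```text
tub (524, -385, 75) yaw -6 t -60 err 0.222 [-26.  47. 116. 245.  54.  80.] wr [ 486. -163.  188.]
tub (524, -385, 75) yaw -6 t -45 err 0.104 [-28.  43. 102. -65.  44.  32.] wr [ 560. -225.  269.]
tub (524, -385, 75) yaw -6 t -30 err 0.0 [-32.  40. 103. -52.  35.  17.] wr [ 537. -259.  294.]
tub (524, -385, 75) yaw -6 t 0 err 0.0 [-42.  40.  93.  -0.  46. -36.] wr [ 524. -385.  328.]
tub (524, -385, 75) yaw -6 t 30 err 0.0 [-50.  48.  83.  22.  73. -55.] wr [ 511. -511.  294.]
tub (524, -385, 75) yaw -6 t 45 err 0.0 [-53.  53.  77.  29.  87. -59.] wr [ 505. -563.  254.]
tub (524, -385, 75) yaw -6 t 60 err 0.0 [-55.  58.  73.  35.  99. -60.] wr [ 501. -603.  202.]
tub (524, -385, 75) yaw 174 t 60 err 0.222 [ -26.   47.  116.  245.   54. -100.] wr [ 486. -163.  188.]
tub (524, -385, 75) yaw 174 t 45 err 0.104 [ -28.   43.  102.  -65.   44. -148.] wr [ 560. -225.  269.]
tub (524, -385, 75) yaw 174 t 30 err 0.062 [ -31.   40.  104.  -60.   34. -154.] wr [ 530. -247.  286.]
tub (524, -385, 75) yaw 174 t 0 err 0.0 [-42.  40.  93.   0.  46. 144.] wr [ 524. -385.  328.]
tub (524, -385, 75) ya
[... 1518 characters left out ...]
0.0 [ -9.  47. 108.  50.  75. 112.] wr [566. -23. 211.]
brd (540, -91, 84) yaw 6 t -60 err 0.166 [  5.  45. 107. -65.  64.  54.] wr [558. 119. 229.]
brd (540, -91, 84) yaw 6 t -45 err 0.033 [  2.  40. 112. -65.  50.  50.] wr [529.  85. 266.]
brd (540, -91, 84) yaw 6 t -30 err 0.0 [ -3.  36. 112. -52.  39.  34.] wr [527.  35. 303.]
brd (540, -91, 84) yaw 6 t 0 err 0.0 [-16.  33. 108.  -0.  38. -22.] wr [540. -91. 337.]
brd (540, -91, 84) yaw 6 t 30 err 0.0 [-28.  39. 103.  29.  60. -53.] wr [ 553. -217.  303.]
brd (540, -91, 84) yaw 6 t 45 err 0.0 [-32.  44. 100.  36.  72. -60.] wr [ 559. -269.  263.]
brd (540, -91, 84) yaw 6 t 60 err 0.0 [-35.  50.  97.  41.  84. -65.] wr [ 563. -309.  211.]
```

```bash
python3 - <<'E'
from ik import *
for g,t in[((524,-385,42),-20),((524,-385,90),-20),((524,-385,75),70),((524,-385,125),-30),((524,-385,160),-30),((524,-385,200),-30),((524,-440,31),60),((524,-400,150),60),((524,-400,80),70)]:
    report('',g,-6,t)
E
```

```text
(524, -385, 42) yaw -6 t -20 err 0.0 [-35.  42. 101. -34.  32.  -1.] wr [ 533. -299.  280.]
 (524, -385, 90) yaw -6 t -20 err 0.0 [-35.  38.  99. -30.  36.  -6.] wr [ 533. -299.  328.]
 (524, -385, 75) yaw -6 t 70 err 0.0 [-56.  62.  70.  39. 108. -60.] wr [ 499. -622.  162.]
 (524, -385, 125) yaw -6 t -30 err 0.0 [-32.  36. 101. -46.  39.  10.] wr [ 537. -259.  344.]
 (524, -385, 160) yaw -6 t -30 err 0.0 [-32.  33. 100. -43.  42.   5.] wr [ 537. -259.  379.]
 (524, -385, 200) yaw -6 t -30 err 0.0 [-32.  30.  98. -39.  45.   0.] wr [ 537. -259.  419.]
 (524, -440, 31) yaw -6 t 60 err 0.0 [-57.  65.  64.  34. 102. -60.] wr [ 501. -658.  158.]
 (524, -400, 150) yaw -6 t 60 err 0.0 [-56.  54.  70.  36. 106. -56.] wr [ 501. -618.  277.]
 (524, -400, 80) yaw -6 t 70 err 0.0 [-57.  63.  68.  39. 109. -59.] wr [ 499. -637.  167.]
```

```bash
cat > go.py <<'E'
import sys
from h import *
from ik import toolR,ik,wrist
def go(g,yaw,t,n=None,Rt=None,chk=True):
    s=robot.state(); Rc=R.from_euler('xyz',s['tool_rot'],degrees=True).as_matrix()
    if Rt is None: Rt=toolR(yaw,t)
    p=np.array(g,float)+Rt[:,2]*18.8
    d=(p-s['ee_pos'])/30; w=np.degrees(R.from_matrix(Rt@Rc.T).as_rotvec())/6
    m=max(np.abs(d).max(),np.abs(w).max(),np.linalg.norm(d)*30/45,np.linalg.norm(w)*6/8); k=n or int(np.ceil(m))
    gc=s['ee_pos']-Rc[:,2]*18.8
    print('t',round(s['time'],2),'grasp now',gc.round(1),'gap',round(s['finger_gap']*95.1,1),'F',s['contact_force'].round(1))
    if k==0:k=1
    print('rows',k,'each',(d/k).round(3),(w/k).round(3),'tot',d.round(2),w.round(2))
    if chk:
        q,e=ik(g,Rt,s['joints']); 
        if e>1e-3:q,e=ik(g,Rt)
        print('ik',round(e,4),q.round(0))
if __name__=='__main__':
    a=[float(v) for v in sys.argv[1:]]
    go(a[:3],a[3],a[4],int(a[5]) if len(a)>5 else None)
E
python3 go.py 524 -385 130 -6 -20
python3 - <<'E'
from h import *
p,d,C=snap("top","top1.png")
P=cloud(C,d)
m=(P[...,0]>470)&(P[...,0]<580)&(P[...,1]>-490)&(P[...,1]<-280)&(P[...,2]>50)&(P[...,2]<75)
print(m.sum(),cv2.minAreaRect(P[m][:,:2].astype(np.float32)))
E
```

```text
t 2.15 grasp now [ 518.1 -402.7  287. ] gap 95.4 F [0.3 0.3 0.1]
rows 14 each [ 0.013 -0.012 -0.393] [-0.947  0.019  0.015] tot [ 0.18 -0.16 -5.5 ] [-13.25   0.27   0.21]
ik 0.0 [-35.  35.  98. -27.  40. -10.]
1477 ((524.4031372070312, -385.3986511230469), (151.97354125976562, 68.32264709472656), 84.21576690673828)
```

View pics/top1.png

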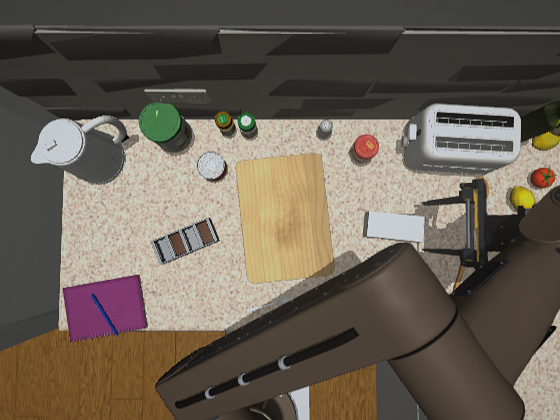

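The tub is still at (395,227), with the gripper to its right at about (455,225). Next I'll tilt to -20 above the tub.

Call:
servo_tool(
  deltas=[
    [[0,0,0,-0.95,0,0,95],[0,0,0,-0.95,0,0,95],[0,0,0,-0.95,0,0,95],[0,0,-0.2,-0.95,0,0,95],[0,0,-0.2,-0.95,0,0,95]],
  ],
)

```text
time: 2.7
ee_pos: [518.1, -386.5, 266.0]
tool_rot: [-149.7, 3.3, -5.2]
contact_force: [-0.3, -0.4, -0.5]
finger_gap: 0.998
```

Call:
servo_tool(
  deltas=[
    [[0,0,-0.4,-0.95,0,0,95],[0,0,-0.4,-0.95,0,0,95],[0,0,-0.4,-0.95,0,0,95],[0,0,-0.4,-0.95,0,0,95],[0,0,-0.4,-0.95,0,0,95]],
  ],
)

```text
time: 3.2
ee_pos: [518.3, -386.3, 206.1]
tool_rot: [-178.0, 0.4, -6.1]
contact_force: [0.8, 0.1, -0.2]
finger_gap: 0.998
```

```bash
python3 go.py 524.5 -385 110 -6 -20
```

```text
t 3.2 grasp now [ 518.3 -387.   224.9] gap 94.9 F [ 0.8  0.1 -0.2]
rows 4 each [ 0.046 -0.042 -0.948] [-0.913  0.081  0.008] tot [ 0.19 -0.17 -3.79] [-3.65  0.32  0.03]
ik 0.0 [-35.  36.  99. -29.  38.  -8.]
```

Call:
servo_tool(
  deltas=[
    [[0.05,-0.04,-0.95,-0.91,0.08,0,95],[0.05,-0.04,-0.95,-0.91,0.08,0,95],[0.05,-0.04,-0.95,-0.91,0.08,0,95],[0.05,-0.04,-0.95,-0.91,0.08,0,95],[0,0,0,0,0,0,95]],
  ],
)

```text
time: 3.7
ee_pos: [523.3, -388.2, 88.3]
tool_rot: [160.5, 0.3, -6.1]
contact_force: [-0.9, -0.4, -0.9]
finger_gap: 1.0
```

```bash
python3 go.py 524.5 -385 42 -6 -20; python3 - <<'E'
from h import *
snap("wrist","w1.png")
E
```

```text
t 3.7 grasp now [ 524.  -382.   106.1] gap 95.1 F [-0.9 -0.4 -0.9]
rows 3 each [ 0.006 -0.035 -0.711] [-0.029 -0.016  0.006] tot [ 0.02 -0.11 -2.13] [-0.09 -0.05  0.02]
ik 0.0 [-35.  42. 101. -34.  32.  -1.]
```

View pics/w1.png

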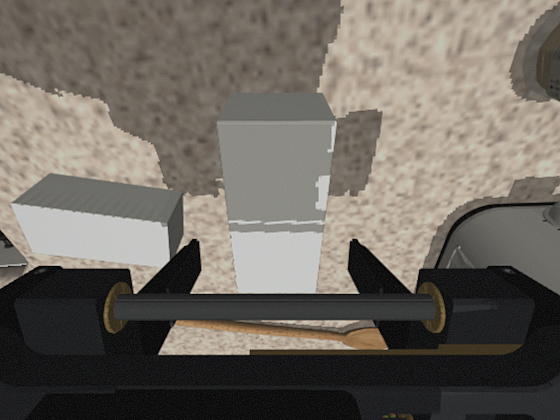

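The fingers at about (190,245) and (357,245) straddle the tub, whose edges run from about 225 to 330. It's centred, so I'll go down and close.

Call:
servo_tool(
  deltas=[
    [[0,-0.04,-0.7,0,0,0,95],[0,-0.04,-0.7,0,0,0,95],[0,-0.04,-0.7,0,0,0,95],[0,0,0,0,0,0,60],[0,0,0,0,0,0,60]],
  ],
  force=35,
)

```text
time: 4.25
ee_pos: [524.5, -395.6, 30.4]
tool_rot: [160.4, -0.0, -6.4]
contact_force: [0.1, -0.1, 1.4]
finger_gap: 0.884
```

Call:
servo_tool(
  deltas=[
    [[0,0,0,0,0,0,50],[0,0,0,0,0,0,50],[0,0,0,0,0,0,50],[0,0,0,0,0,0,50]],
  ],
)

```text
time: 4.65
ee_pos: [524.5, -395.0, 30.2]
tool_rot: [160.4, -0.0, -6.3]
contact_force: [-1.1, 0.3, 7.9]
finger_gap: 0.707
```

```bash
python3 go.py 524.5 -385 100 -6 -20
```

```text
t 4.65 grasp now [ 525.2 -388.7   47.9] gap 67.3 F [-1.1  0.3  7.9]
rows 2 each [-0.012  0.06   0.868] [-0.029  0.006  0.026] tot [-0.02  0.12  1.74] [-0.06  0.01  0.05]
ik 0.0 [-35.  37.  99. -29.  37.  -7.]
```

Call:
servo_tool(
  deltas=[
    [[0,0,0.3,0,0,0,50],[0,0,0.7,0,0,0,50],[0,0,0.9,0,0,0,50],[0,0,0.9,0,0,0,50],[0,0,0,0,0,0,50]],
  ],
)

```text
time: 5.15
ee_pos: [525.4, -395.2, 116.9]
tool_rot: [160.3, -0.2, -6.3]
contact_force: [-0.0, 0.2, -1.7]
finger_gap: 0.714
```

```bash
python3 go.py 524.5 -385 140 -6 70; python3 - <<'E'
from h import *
snap("wrist","w2.png");snap("top","t2.png")
E
```

```text
t 5.15 grasp now [ 526.  -388.9  134.6] gap 67.9 F [-0.   0.2 -1.7]
rows 15 each [0.002 0.062 0.037] [ 0.991 -0.105  0.005] tot [0.03 0.92 0.56] [14.87 -1.57  0.07]
ik 0.0 [-56.  58.  70.  40. 111. -57.]
```

View pics/w2.png

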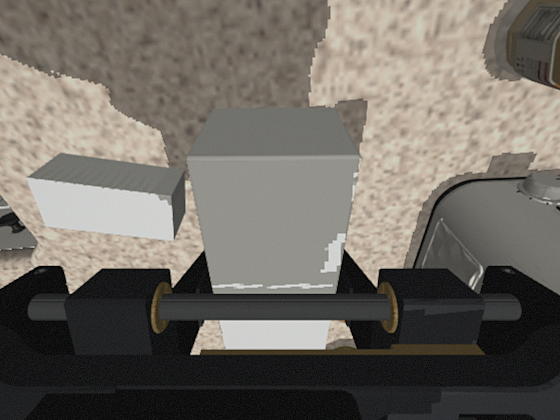

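View pics/t2.png

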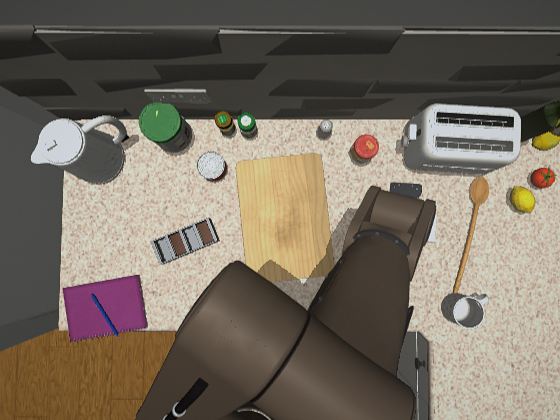

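The tub is gripped across its width at about (275,230) in the wrist view, and it's clear of the worktop. Next I'll rotate it 90 degrees to stand on its end.

Call:
servo_tool(
  deltas=[
    [[0,0.06,0.1,0.99,-0.1,0,50],[0,0.06,0.1,0.99,-0.1,0,50],[0,0.06,0.1,0.99,-0.1,0,50],[0,0.06,0.1,0.99,-0.1,0,50],[0,0.06,0.1,0.99,-0.1,0,50]],
  ],
)

```text
time: 5.75
ee_pos: [523.9, -385.1, 126.7]
tool_rot: [-169.4, 0.4, -6.2]
contact_force: [0.7, -0.4, -1.6]
finger_gap: 0.713
```

Call:
servo_tool(
  deltas=[
    [[0,0.06,0,0.99,-0.1,0,50],[0,0.06,0,0.99,-0.1,0,50],[0,0.06,0,0.99,-0.1,0,50],[0,0.06,0,0.99,-0.1,0,50],[0,0.06,0,0.99,-0.1,0,50]],
  ],
)

```text
time: 6.25
ee_pos: [523.7, -376.4, 126.3]
tool_rot: [-139.6, 0.6, -6.0]
contact_force: [-0.4, 0.0, -1.9]
finger_gap: 0.716
```

Call:
servo_tool(
  deltas=[
    [[0,0.06,0,0.99,-0.1,0,50],[0,0.06,0,0.99,-0.1,0,50],[0,0.06,0,0.99,-0.1,0,50],[0,0.06,0,0.99,-0.1,0,50],[0,0.06,0,0.9,-0.1,0,50]],
  ],
)

```text
time: 6.75
ee_pos: [523.7, -367.5, 125.8]
tool_rot: [-110.2, 0.6, -5.8]
contact_force: [-0.0, -0.2, -1.4]
finger_gap: 0.714
```

```bash
python3 go.py 524.5 -385 73 -6 70; python3 log.py; python3 - <<'E'
from h import *
p,d,C=snap("wrist","w3.png");snap("scene","s3.png");p,d,C=snap("top","t3.png")
P=cloud(C,d);np.savez('pics/t3.npz',p=p,d=d)
E
```

```text
t 6.75 grasp now [ 522.  -385.1  132.3] gap 67.9 F [-0.  -0.2 -1.4]
rows 2 each [ 0.045  0.001 -0.988] [ 0.015 -0.054 -0.019] tot [ 0.09  0.   -1.98] [ 0.03 -0.11 -0.04]
ik 0.0 [-56.  62.  70.  39. 108. -60.]
6.75 [-56.   58.   70.1  39.7 110.8 -56.9] [ 523.7 -367.5  125.8] [-110.2    0.6   -5.8] [-0.  -0.2 -1.4] 0.714
```

View pics/t3.png

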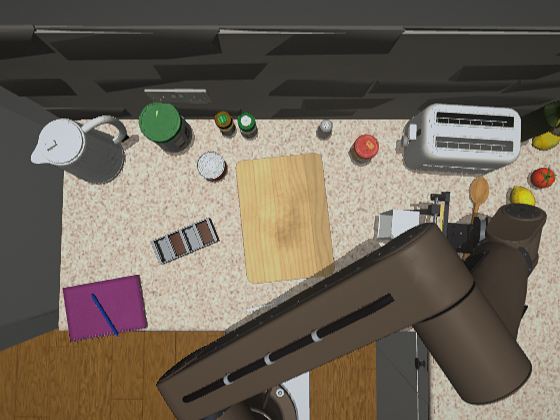

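View pics/w3.png

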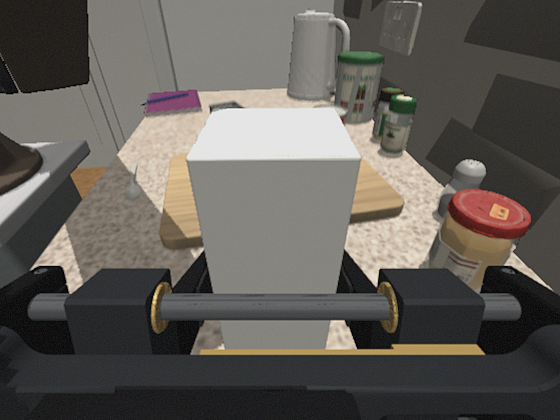

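The tub stands upright in the grip. Its end face fills (195-355, 110-160) in the wrist view, and it's at (400,225) in the top view. I'll measure its top height from the depth data and then lower it.

```bash
python3 - <<'E'
from h import *
C=cam("top");z=np.load('pics/t3.npz');P=cloud(C,z['d'])
m=(P[...,0]>480)&(P[...,0]<570)&(P[...,1]>-400)&(P[...,1]<-320)&(P[...,2]>190)&(P[...,2]<230)
q=P[m];print(len(q),np.median(q,0),np.percentile(q[:,2],[5,95]),cv2.minAreaRect(q[:,:2].astype(np.float32)))
for lo,hi in((-400,-375),(-375,-355),(-355,-330)):
  k=q[(q[:,1]>lo)&(q[:,1]<hi)];print(lo,len(k),np.median(k[:,2]) if len(k) else 0)
E
```

```text
587 [ 532.42915549 -361.01808333  209.0895607 ] [206.12275271 211.94379762] ((524.0255737304688, -366.85443115234375), (61.52098846435547, 67.5108642578125), 84.47885131835938)
-400 167 209.2440741385775
-375 190 209.02421408736404
-355 230 208.9411200562359
```

Call:
servo_tool(
  deltas=[
    [[0,0,-0.7,0,0,0,50],[0,0,-0.7,0,0,0,50],[0,0,-0.3,0,0,0,50],[0,0,-0.15,0,0,0,50],[0,0,-0.08,0,0,0,50]],
  ],
)

```text
time: 7.4
ee_pos: [524.2, -367.4, 69.3]
tool_rot: [-110.6, 0.5, -5.7]
contact_force: [-0.7, 0.0, -2.8]
finger_gap: 0.713
```

Call:
servo_tool(
  deltas=[
    [[0,0,-0.02,0,0,0,50],[0,0,0,0,0,0,50],[0,0,0,0,0,0,80],[0,0,0,0,0,0,95],[0,0,0,0,0,0,95]],
  ],
)

```text
time: 7.9
ee_pos: [524.2, -367.6, 69.6]
tool_rot: [-110.6, 0.5, -5.7]
contact_force: [-0.2, -0.2, -0.1]
finger_gap: 0.909
```

```bash
python3 log.py; python3 - <<'E'
from h import *
p,d,C=snap("top","t4.png")
P=cloud(C,d)
m=(P[...,0]>480)&(P[...,0]<570)&(P[...,1]>-410)&(P[...,1]<-320)&(P[...,2]>140)&(P[...,2]<160)
q=P[m];print(len(q),np.median(q,0),np.percentile(q[:,2],[5,95]),cv2.minAreaRect(q[:,:2].astype(np.float32)))
E
```

```text
7.9 [-55.9  62.   70.1  38.7 107.5 -59.7] [ 524.2 -367.6   69.6] [-110.6    0.5   -5.7] [-0.2 -0.2 -0.1] 0.909
468 [ 534.80891469 -366.66298395  151.718944  ] [148.31206857 154.76644774] ((523.77001953125, -373.67022705078125), (62.599979400634766, 67.44839477539062), 83.94068908691406)
```

Call:
servo_tool(
  deltas=[
    [[0,-0.1,0.8,0,0,0,95],[0,-0.1,1,0,0,0,95],[0,0,1,0,0,0,95],[0,0,1,0,0,0,95],[0,0,1,0,0,0,95]],
  ],
)

```text
time: 8.45
ee_pos: [523.9, -373.6, 216.4]
tool_rot: [-110.6, 0.4, -5.7]
contact_force: [-0.1, -0.8, 0.9]
finger_gap: 0.997
```

```bash
python3 go.py 523.8 -374 235 -6 -30
```

```text
t 8.45 grasp now [ 522.2 -391.1  223. ] gap 94.8 F [-0.1 -0.8  0.9]
rows 17 each [-0.002 -0.019  0.005] [-0.97   0.096  0.002] tot [-0.04 -0.32  0.08] [-16.48   1.64   0.03]
ik 0.0 [-31.  27.  96. -37.  49.  -2.]
```

Call:
servo_tool(
  deltas=[
    [[0,-0.02,0,-0.97,0.1,0,95],[0,-0.02,0,-0.97,0.1,0,95],[0,-0.02,0,-0.97,0.1,0,95],[0,-0.02,0,-0.97,0.1,0,95],[0,-0.02,0,-0.97,0.1,0,95]],
  ],
)

```text
time: 8.95
ee_pos: [524.0, -376.9, 215.4]
tool_rot: [-140.1, 0.4, -6.0]
contact_force: [0.5, 0.7, 0.2]
finger_gap: 0.998
```

Call:
servo_tool(
  deltas=[
    [[0,-0.02,0,-0.97,0.1,0,95],[0,-0.02,0,-0.97,0.1,0,95],[0,-0.02,0,-0.97,0.1,0,95],[0,-0.02,0,-0.97,0.1,0,95],[0,-0.02,0,-0.97,0.1,0,95]],
  ],
)

```text
time: 9.45
ee_pos: [524.1, -379.7, 215.7]
tool_rot: [-169.4, 0.3, -6.3]
contact_force: [-0.5, 0.4, 0.3]
finger_gap: 0.996
```

Call:
servo_tool(
  deltas=[
    [[0,-0.02,0,-0.97,0.1,0,95],[0,-0.02,0,-0.97,0.1,0,95],[0,-0.02,0,-0.97,0.1,0,95],[0,-0.02,0,-0.97,0.1,0,95],[0,-0.02,0,-0.97,0.1,0,95]],
  ],
)

```text
time: 9.95
ee_pos: [524.2, -382.5, 215.7]
tool_rot: [161.4, -0.0, -6.5]
contact_force: [-0.4, -0.7, -0.4]
finger_gap: 0.998
```

Call:
servo_tool(
  deltas=[
    [[0,-0.02,0,-0.97,0.1,0,95],[0,-0.02,0,-0.97,0.1,0,95],[0,0,0,0,0,0,95]],
  ],
)

```text
time: 10.25
ee_pos: [524.0, -382.1, 214.1]
tool_rot: [149.9, 0.1, -6.4]
contact_force: [-0.0, 0.8, 0.0]
finger_gap: 1.0
```

```bash
python3 go.py 523.8 -374 125 -6 -30;  python3 - <<'E'
from h import *
p,d,C=snap("wrist","w5.png")
P=cloud(C,d);
m=(P[...,0]>470)&(P[...,0]<580)&(P[...,1]>-440)&(P[...,1]<-300)&(P[...,2]>140)&(P[...,2]<165)
q=P[m];print(len(q),cv2.minAreaRect(q[:,:2].astype(np.float32)),np.median(q[:,2]))
E
```

```text
t 10.25 grasp now [ 525.1 -372.8  230.3] gap 95.1 F [-0.   0.8  0. ]
rows 4 each [-0.01  -0.01  -0.878] [ 0.004 -0.003  0.016] tot [-0.04 -0.04 -3.51] [ 0.02 -0.01  0.06]
ik 0.0 [-31.  35. 102. -46.  39.  11.]
5781 ((524.349853515625, -369.75909423828125), (63.34670639038086, 68.10657501220703), 84.61632537841797) 149.66914926845556
```

View pics/w5.png

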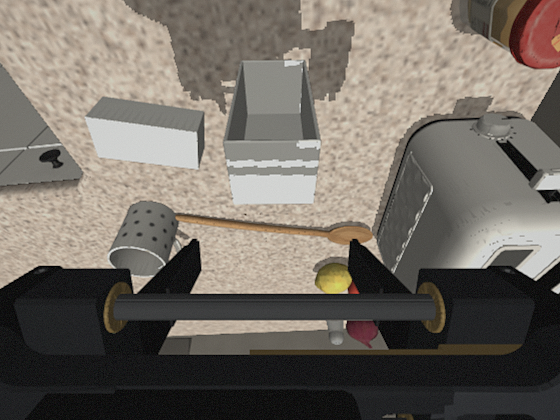

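The standing tub, mouth towards +y, is at (272,150) in the wrist view and centred between the fingers. Next I'll descend onto its upper end.

Call:
servo_tool(
  deltas=[
    [[0,0,-0.9,0,0,0,95],[0,0,-0.9,0,0,0,95],[0,0,-0.9,0,0,0,95],[0,0,-0.7,0,0,0,95],[0,0,-0.1,0,0,0,95]],
  ],
)

```text
time: 10.8
ee_pos: [523.1, -384.3, 106.7]
tool_rot: [150.1, 0.2, -6.6]
contact_force: [-1.0, -0.1, 0.1]
finger_gap: 1.0
```

Call:
servo_tool(
  deltas=[
    [[0,0,0,0,0,0,50],[0,0,0,0,0,0,50],[0,0,0,0,0,0,50],[0,0,0,0,0,0,50],[0,0,0,0,0,0,50]],
  ],
)

```text
time: 11.3
ee_pos: [524.4, -383.9, 109.2]
tool_rot: [149.9, 0.0, -6.4]
contact_force: [-0.9, 0.1, 6.1]
finger_gap: 0.716
```

Call:
servo_tool(
  deltas=[
    [[0,0,0,0,0,0,50],[0,0,0.3,0,0,0,50],[0,0,0.7,0,0,0,50],[0,0,0.8,0,0,0,50],[0,0,0,0,0,0,50]],
  ],
)

```text
time: 11.8
ee_pos: [525.1, -384.1, 165.3]
tool_rot: [149.9, -0.2, -6.4]
contact_force: [-0.4, -0.3, -1.6]
finger_gap: 0.717
```

```bash
python3 go.py 524 -420 145 -6 60;  python3 - <<'E'
from h import *
p,d,C=snap("wrist","w6.png")
E
```

```text
t 11.8 grasp now [ 526.1 -374.8  181.6] gap 68.2 F [-0.4 -0.3 -1.6]
rows 15 each [ 0.001 -0.044 -0.066] [ 0.996 -0.107  0.005] tot [ 0.02 -0.66 -0.99] [14.93 -1.6   0.07]
ik 0.0 [-57.  56.  67.  35. 107. -56.]
```

View pics/w6.png

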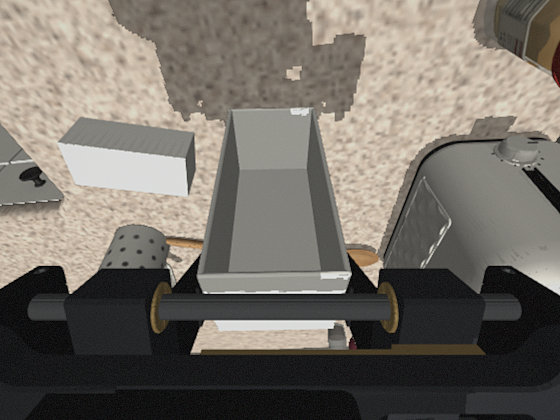

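Call:
servo_tool(
  deltas=[
    [[0,-0.04,0,1,-0.1,0,50],[0,-0.04,0,1,-0.11,0,50],[0,-0.04,0,1,-0.11,0,50],[0,-0.04,0,1,-0.11,0,50],[0,-0.04,0,1,-0.11,0,50]],
  ],
)

```text
time: 12.35
ee_pos: [523.9, -389.4, 161.2]
tool_rot: [-179.6, 0.2, -6.3]
contact_force: [-1.2, 0.7, -2.4]
finger_gap: 0.716
```

Call:
servo_tool(
  deltas=[
    [[0,-0.04,-0.1,1,-0.11,0,50],[0,-0.04,-0.1,1,-0.11,0,50],[0,-0.04,-0.1,1,-0.11,0,50],[0,-0.04,-0.1,1,-0.11,0,50],[0,-0.04,-0.1,1,-0.11,0,50]],
  ],
)

```text
time: 12.85
ee_pos: [523.7, -395.8, 145.9]
tool_rot: [-149.4, 0.3, -6.3]
contact_force: [-1.0, 0.3, -1.3]
finger_gap: 0.714
```

Call:
servo_tool(
  deltas=[
    [[0,-0.04,-0.1,1,-0.11,0,50],[0,-0.04,-0.1,1,-0.11,0,50],[0,-0.04,-0.1,1,-0.11,0,50],[0,-0.04,-0.1,1,-0.11,0,50],[0,-0.04,-0.1,0.9,-0.11,0,50]],
  ],
)

```text
time: 13.35
ee_pos: [523.6, -401.9, 130.2]
tool_rot: [-119.8, 0.2, -6.2]
contact_force: [0.7, 0.5, -1.6]
finger_gap: 0.715
```

```bash
python3 go.py 524 -420 40 -6 60;  cat > tubz.py <<'E'
from h import *
p,d,C=snap("top","t7.png");P=cloud(C,d)
m=(P[...,0]>470)&(P[...,0]<580)&(P[...,1]>-400)&(P[...,1]<-250)&(P[...,2]>90)&(P[...,2]<220)
q=P[m];print(len(q));z=q[:,2];print(np.percentile(z,[2,10,50,90,98]))
E
python3 tubz.py; python3 -c "
from h import *
snap('scene','s7.png')"
```

```text
t 13.35 grasp now [ 521.8 -418.1  139.6] gap 68.0 F [ 0.7  0.5 -1.6]
rows 4 each [ 0.018 -0.016 -0.83 ] [-0.009 -0.008  0.008] tot [ 0.07 -0.06 -3.32] [-0.04 -0.03  0.03]
ik 0.0 [-57.  63.  67.  34. 101. -60.]
1220
[113.44066832 114.81087423 117.83539258 173.72055396 177.41110694]
```

View pics/t7.png

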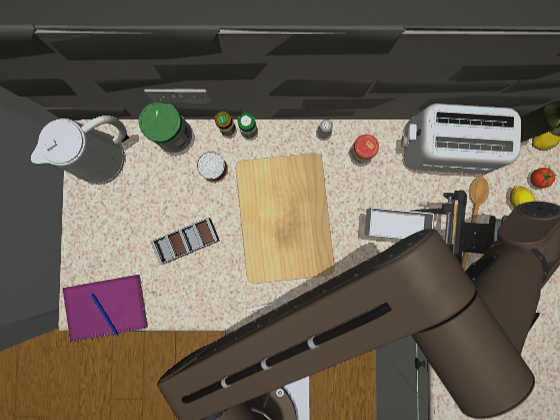

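The tub is mouth-up in the grip at (400,222), with the rim at about 176 and the base at about 114. Next I'll lower it about 113 mm.

Call:
servo_tool(
  deltas=[
    [[0,0,-0.9,0,0,0,50],[0,0,-0.9,0,0,0,50],[0,0,-0.9,0,0,0,50],[0,0,-0.6,0,0,0,50],[0,0,-0.3,0,0,0,50]],
  ],
)

```text
time: 13.95
ee_pos: [523.9, -401.1, 22.6]
tool_rot: [-120.1, 0.2, -6.1]
contact_force: [-1.2, 0.1, -0.8]
finger_gap: 0.717
```

Call:
servo_tool(
  deltas=[
    [[0,0,-0.12,0,0,0,50],[0,0,-0.06,0,0,0,50],[0,0,0,0,0,0,50]],
  ],
)

```text
time: 14.25
ee_pos: [524.3, -402.0, 19.5]
tool_rot: [-120.2, 0.0, -6.1]
contact_force: [-0.1, -0.7, -2.2]
finger_gap: 0.717
```

```bash
python3 log.py; sed -i 's/>90/>-10/;s/t7/t8/' tubz.py; python3 tubz.py
```

```text
14.25 [-56.5  63.4  67.8  34.   99.8 -60.8] [ 524.3 -402.    19.5] [-120.2    0.    -6.1] [-0.1 -0.7 -2.2] 0.717
2043
[-3.55582722 -1.11069331  3.6318057  28.65552728 65.4454174 ]
```

Call:
servo_tool(
  deltas=[
    [[0,0,-0.05,0,0,0,50],[0,0,0,0,0,0,50],[0,0,0,0,0,0,80],[0,0,0,0,0,0,95],[0,0,0,0,0,0,95]],
  ],
)

```text
time: 14.8
ee_pos: [524.1, -401.8, 17.5]
tool_rot: [-120.1, 0.1, -6.1]
contact_force: [-0.3, -0.5, -0.3]
finger_gap: 0.911
```

Call:
servo_tool(
  deltas=[
    [[0,0,0,0,0,0,95],[0,-0.9,0.5,0,0,0,95],[0,-0.9,0.5,0,0,0,95],[0,-0.6,1,0,0,0,95],[0,0,1,0,0,0,95]],
  ],
)

```text
time: 15.3
ee_pos: [523.4, -475.6, 107.4]
tool_rot: [-120.1, 0.1, -6.2]
contact_force: [-0.4, 0.6, 0.4]
finger_gap: 1.001
```

Call:
servo_tool(
  deltas=[
    [[0,0,1,-0.5,0,0,95],[0,0,1,-1,0,0,95],[0,0.5,1,-1,0,0,95],[0,0.5,1,-1,0,0,95],[0,0.5,1,-1,0,0,95]],
  ],
)

```text
time: 15.8
ee_pos: [523.8, -428.3, 258.8]
tool_rot: [-147.2, -2.8, -5.5]
contact_force: [1.1, -0.8, 0.8]
finger_gap: 0.999
```

```bash
python3 log.py; python3 -c "
from h import *
p,d,C=snap('top','t9.png');P=cloud(C,d)
m=(P[...,0]>470)&(P[...,0]<590)&(P[...,1]>-490)&(P[...,1]<-250)&(P[...,2]>50)&(P[...,2]<80)
q=P[m];print(len(q),cv2.minAreaRect(q[:,:2].astype(np.float32)),np.percentile(q[:,2],[5,50,95]))
"
```

```text
15.8 [-54.   39.9  66.9  23.1  96.9 -51.4] [ 523.8 -428.3  258.8] [-147.2   -2.8   -5.5] [ 1.1 -0.8  0.8] 0.999
255 ((527.0364379882812, -368.6158447265625), (151.38633728027344, 68.13358306884766), 84.5808334350586) [51.65285474 61.18463259 65.65160069]
```

View pics/t9.png

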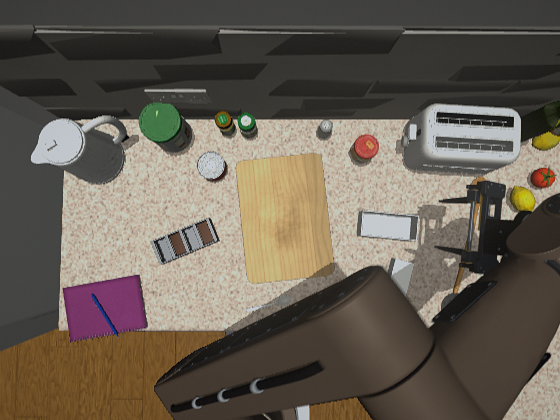

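The tub stands mouth-up at (388,226), centre (527,-369), with its rim at about 62. I'll move to the mould next, ending above it at tilt -30.

```bash
python3 go.py 484 180 150 22.6 -30
```

```text
t 15.85 grasp now [ 523.8 -435.9  282.5] gap 94.9 F [1.8 0.5 6.9]
rows 20 each [-0.063  0.996 -0.221] [-0.519 -0.054  0.195] tot [-1.27 19.91 -4.43] [-10.38  -1.09   3.89]
ik 0.0 [ 27.  29. 110. -40.  51.  33.]
```

Call:
servo_tool(
  deltas=[
    [[0,1,0,-0.52,-0.05,0.2,95],[0,1,0,-0.52,-0.05,0.2,95],[0,1,0,-0.52,-0.05,0.2,95],[0,1,0,-0.52,-0.05,0.2,95],[0,1,0,-0.52,-0.05,0.2,95]],
  ],
)

```text
time: 16.35
ee_pos: [523.9, -277.5, 257.4]
tool_rot: [-162.6, -4.8, 1.6]
contact_force: [0.5, 0.2, 0.4]
finger_gap: 1.0
```

Call:
servo_tool(
  deltas=[
    [[0,1,0,-0.52,-0.05,0.2,95],[0,1,0,-0.52,-0.05,0.2,95],[0,1,0,-0.52,-0.05,0.2,95],[0,1,0,-0.52,-0.05,0.2,95],[0,1,0,-0.52,-0.05,0.2,95]],
  ],
)

```text
time: 16.85
ee_pos: [523.9, -127.5, 257.5]
tool_rot: [-178.3, -4.9, 9.0]
contact_force: [1.5, 0.0, 0.2]
finger_gap: 0.997
```

Call:
servo_tool(
  deltas=[
    [[-0.1,1,0,-0.52,-0.05,0.2,95],[-0.1,1,0,-0.52,-0.05,0.2,95],[-0.1,1,0,-0.52,-0.05,0.2,95],[-0.1,1,0,-0.52,-0.05,0.2,95],[-0.1,1,0,-0.52,-0.05,0.2,95]],
  ],
)

```text
time: 17.35
ee_pos: [508.8, 22.4, 257.5]
tool_rot: [166.1, -3.0, 16.0]
contact_force: [0.6, -0.1, 0.8]
finger_gap: 0.999
```

```bash
python3 go.py 484 180 150 22.6 -30; python3 - <<'E'
from h import *
p,d,C=snap("wrist","w10.png");P=cloud(C,d)
m=(P[...,0]>370)&(P[...,0]<600)&(P[...,1]>60)&(P[...,1]<300)&(P[...,2]>30)&(P[...,2]<50)
q=P[m];print(len(q),cv2.minAreaRect(q[:,:2].astype(np.float32)),np.median(q[:,2]))
E
```

```text
t 17.35 grasp now [506.7  26.5 275.8] gap 95.0 F [ 0.6 -0.1  0.8]
rows 5 each [-0.141  0.993 -0.825] [-0.538 -0.085  0.203] tot [-0.71  4.96 -4.13] [-2.69 -0.42  1.02]
ik 0.0 [ 27.  29. 110. -40.  51.  33.]
1879 ((501.9121398925781, 140.7503662109375), (68.08753967285156, 83.2845230102539), 22.680761337280273) 37.11795821204589
```

View pics/w10.png

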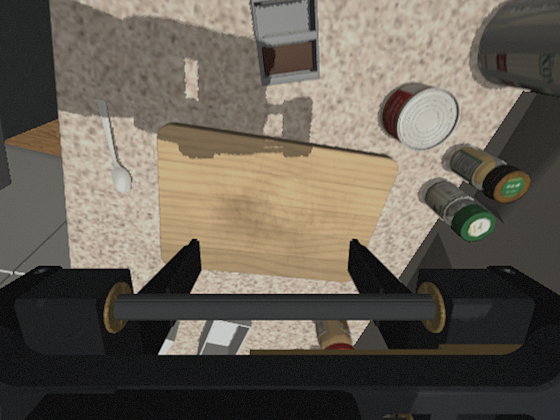

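The mould's near end is at (290,60), in the expected place. I'll go on to the pre-grasp.

Call:
servo_tool(
  deltas=[
    [[-0.13,1,-0.8,-0.54,-0.08,0.2,95],[-0.13,1,-0.8,-0.54,-0.08,0.2,95],[-0.13,1,-0.8,-0.54,-0.08,0.2,95],[-0.13,1,-0.8,-0.54,-0.08,0.2,95],[-0.13,0.95,-0.8,-0.54,-0.08,0.2,95]],
  ],
)

```text
time: 17.9
ee_pos: [489.4, 171.1, 136.6]
tool_rot: [150.0, 0.1, 22.5]
contact_force: [-0.0, -0.6, -0.1]
finger_gap: 0.998
```

```bash
python3 go.py 485 180 28 22.6 -30; python3 - <<'E'
from h import *
p,d,C=snap("wrist","w11.png");P=cloud(C,d)
m=(P[...,0]>370)&(P[...,0]<600)&(P[...,1]>60)&(P[...,1]<300)&(P[...,2]>33)&(P[...,2]<50)
q=P[m];print(len(q),cv2.minAreaRect(q[:,:2].astype(np.float32)),np.median(q[:,2]))
E
```

```text
t 17.9 grasp now [485.9 179.8 152.8] gap 95.0 F [-0.  -0.6 -0.1]
rows 5 each [-0.006  0.002 -0.832] [ 0.003 -0.004  0.004] tot [-0.03  0.01 -4.16] [ 0.01 -0.02  0.02]
ik 0.0 [ 27.  41. 113. -51.  40.  49.]
6060 ((485.2394714355469, 180.46597290039062), (68.16056060791016, 168.75430297851562), 22.74308204650879) 37.46181400510304
```

View pics/w11.png

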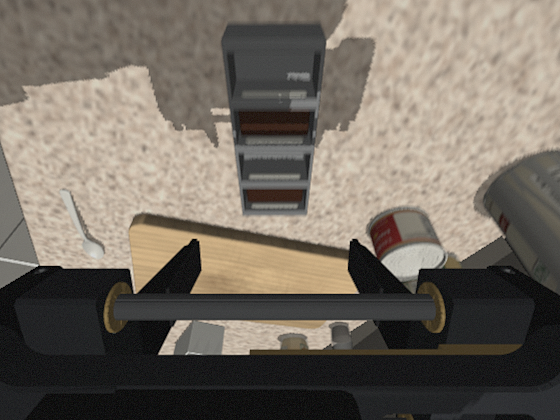

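The mould is centred at (272,120), with bars in its second and fourth cells. I'll descend and grip.

Call:
servo_tool(
  deltas=[
    [[0,0,-0.9,0,0,0,95],[0,0,-0.9,0,0,0,95],[0,0,-0.9,0,0,0,95],[0,0,-0.8,0,0,0,95],[0,0,-0.5,0,0,0,95]],
  ],
)

```text
time: 18.45
ee_pos: [489.2, 169.5, 15.6]
tool_rot: [150.1, 0.3, 22.4]
contact_force: [0.4, 0.6, 0.3]
finger_gap: 0.998
```

Call:
servo_tool(
  deltas=[
    [[0,0,-0.1,0,0,0,95],[0,0,0,0,0,0,50],[0,0,0,0,0,0,50],[0,0,0,0,0,0,50],[0,0,0,0,0,0,50]],
  ],
  force=45,
)

```text
time: 18.95
ee_pos: [489.8, 169.9, 15.0]
tool_rot: [150.1, 0.1, 22.4]
contact_force: [-1.6, -0.4, 0.0]
finger_gap: 0.718
```

Call:
servo_tool(
  deltas=[
    [[0,0,0,0,0,0,50],[0,0,0,0,0,0,50],[0,0,0,0,0,0,50]],
  ],
)

```text
time: 19.25
ee_pos: [489.9, 169.9, 15.0]
tool_rot: [150.1, 0.1, 22.4]
contact_force: [-1.4, 0.3, 7.0]
finger_gap: 0.71
```

```bash
python3 go.py 485 180 130 22.6 -30
```

```text
t 19.25 grasp now [486.3 178.6  31.3] gap 67.6 F [-1.4  0.3  7. ]
rows 4 each [-0.01   0.012  0.823] [-0.002 -0.005  0.006] tot [-0.04  0.05  3.29] [-0.01 -0.02  0.03]
ik 0.0 [ 27.  31. 111. -41.  49.  35.]
```

Call:
servo_tool(
  deltas=[
    [[0,0,0.3,0,0,0,50],[0,0,0.8,0,0,0,50],[0,0,0.9,0,0,0,50],[0,0,0.9,0,0,0,50],[0,0,0.8,0,0,0,50]],
  ],
)

```text
time: 19.75
ee_pos: [489.3, 169.8, 126.8]
tool_rot: [150.1, 0.2, 22.5]
contact_force: [0.2, 0.2, -3.6]
finger_gap: 0.719
```

```bash
python3 go.py 485 180 140 22.6 60; python3 - <<'E'
from h import *
p,d,C=snap("wrist","w12.png")
E
```

```text
t 19.75 grasp now [485.8 178.5 143.1] gap 68.3 F [ 0.2  0.2 -3.6]
rows 14 each [-0.025  0.06   0.009] [ 0.989  0.408 -0.   ] tot [-0.35  0.84  0.13] [13.84  5.72 -0.  ]
ik 0.0 [ -9.  41. 107.  49.  79. -63.]
```

View pics/w12.png

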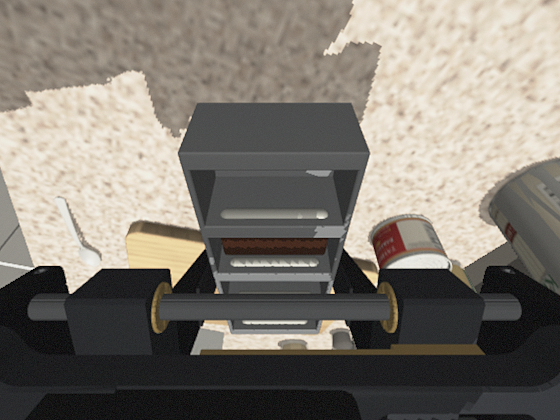

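Call:
servo_tool(
  deltas=[
    [[-0.02,0.06,0.05,0.92,0.38,0,50],[-0.02,0.06,0.05,0.92,0.38,0,50],[-0.02,0.06,0,0.92,0.38,0,50],[-0.02,0.06,0,0.92,0.38,0,50],[-0.02,0.06,0,0.92,0.38,0,50]],
  ],
)

```text
time: 20.3
ee_pos: [486.5, 179.0, 128.5]
tool_rot: [-179.8, 0.1, 22.5]
contact_force: [-0.4, 0.2, -3.3]
finger_gap: 0.711
```

Call:
servo_tool(
  deltas=[
    [[-0.02,0.06,0,0.92,0.38,0,50],[-0.02,0.06,0,0.92,0.38,0,50],[-0.02,0.06,0,0.92,0.38,0,50],[-0.02,0.06,0,0.92,0.38,0,50],[-0.02,0.06,0,0.92,0.38,0,50]],
  ],
)

```text
time: 20.8
ee_pos: [483.7, 187.7, 128.4]
tool_rot: [-149.9, 0.0, 22.6]
contact_force: [-0.0, -0.7, -2.2]
finger_gap: 0.711
```

Call:
servo_tool(
  deltas=[
    [[-0.02,0.06,0,0.92,0.38,0,50],[-0.02,0.06,0,0.92,0.38,0,50],[-0.02,0.06,0,0.92,0.38,0,50],[-0.02,0.06,0,0.92,0.38,0,50],[-0.02,0.06,0,0.92,0.38,0,50]],
  ],
)

```text
time: 21.3
ee_pos: [480.8, 196.5, 128.1]
tool_rot: [-120.1, -0.0, 22.5]
contact_force: [0.5, 0.7, -3.1]
finger_gap: 0.716
```

```bash
python3 go.py 485 180 88 22.6 60;python3 log.py; cat > mz.py <<'E'
from h import *
import sys
p,d,C=snap("top",sys.argv[1]);P=cloud(C,d)
lo,hi=float(sys.argv[2]),float(sys.argv[3])
m=(P[...,0]>400)&(P[...,0]<600)&(P[...,1]>100)&(P[...,1]<290)&(P[...,2]>lo)&(P[...,2]<hi)
q=P[m];print(len(q))
print(cv2.minAreaRect(q[:,:2].astype(np.float32)),np.percentile(q[:,2],[2,10,50,90,98]))
A=np.c_[q[:,:2],np.ones(len(q))];c=np.linalg.lstsq(A,q[:,2],rcond=None)[0];print('slope deg',np.degrees(np.arctan(c[:2])))
E
python3 mz.py t13.png 200 260
```

```text
t 21.3 grasp now [487.1 181.4 137.5] gap 68.1 F [ 0.5  0.7 -3.1]
rows 2 each [-0.035 -0.024 -0.825] [0.009 0.007 0.004] tot [-0.07 -0.05 -1.65] [0.02 0.01 0.01]
ik 0.0 [ -9.  46. 108.  50.  76. -67.]
21.3 [ -8.7  41.4 106.9  48.9  79.  -62.8] [480.8 196.5 128.1] [-120.1   -0.    22.5] [ 0.5  0.7 -3.1] 0.716
1094
((516.0142211914062, 155.60426330566406), (97.62706756591797, 156.55642700195312), 57.62588882446289) [200.40053962 202.54308232 217.57764163 225.74933025 227.42370871]
slope deg [-4.48436399  8.2742898 ]
```

View pics/t13.png

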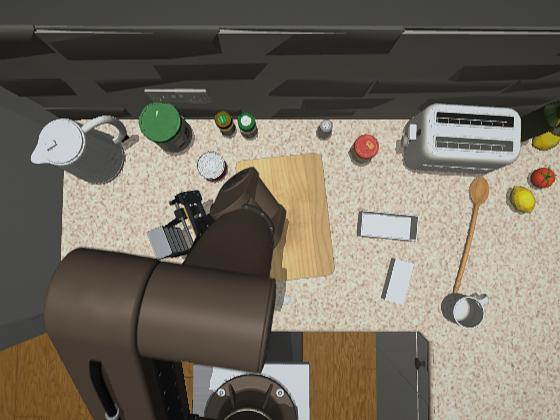

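The mould stands in the grip, with its end face at about (163,243). I'll measure just that face.

```bash
cat > mz2.py <<'E'
from h import *
import sys
p,d,C=snap("top",sys.argv[1]);P=cloud(C,d)
x,y,z=[float(v) for v in sys.argv[2:5]]; r=float(sys.argv[5])
m=(abs(P[...,0]-x)<r)&(abs(P[...,1]-y)<r)&(abs(P[...,2]-z)<8)
n,l,st,ce=cv2.connectedComponentsWithStats(m.astype(np.uint8))
i=1+np.argmax(st[1:,4]);q=P[l==i];print(len(q),ce[i])
print(cv2.minAreaRect(q[:,:2].astype(np.float32)),np.percentile(q[:,2],[2,50,98]))
A=np.c_[q[:,:2],np.ones(len(q))];c=np.linalg.lstsq(A,q[:,2],rcond=None)[0];print('slope deg',np.degrees(np.arctan(c[:2])))
E
python3 mz2.py t13.png 482 195 222 60
```

```text
508 [160.32480315 241.94488189]
((481.89569091796875, 191.6006317138672), (67.89791107177734, 38.9168701171875), 22.115257263183594) [218.36677752 223.04099287 226.69081451]
slope deg [-0.32187414  1.69037467]
```

Call:
servo_tool(
  deltas=[
    [[0,0,-0.7,0,0,0,50],[0,0,-0.6,0,0,0,50],[0,0,-0.3,0,0,0,50],[0,0,-0.15,0,0,0,50],[0,0,-0.05,0,0,0,50]],
  ],
)

```text
time: 21.9
ee_pos: [480.6, 196.9, 74.4]
tool_rot: [-120.4, -0.0, 22.6]
contact_force: [0.5, 0.0, -2.6]
finger_gap: 0.711
```

```bash
python3 log.py;python3 mz2.py t14.png 482 195 168 60
```

```text
21.9 [ -8.6  46.6 107.5  49.8  75.  -67.2] [480.6 196.9  74.4] [-120.4   -0.    22.6] [ 0.5  0.  -2.6] 0.711
8 [166.75  227.875]
((516.7404174804688, 190.56362915039062), (11.99636173248291, 4.051523208618164), 78.75971984863281) [165.88459133 171.39354476 173.26037689]
slope deg [-39.83774069   7.12724777]
```

View pics/t14.png

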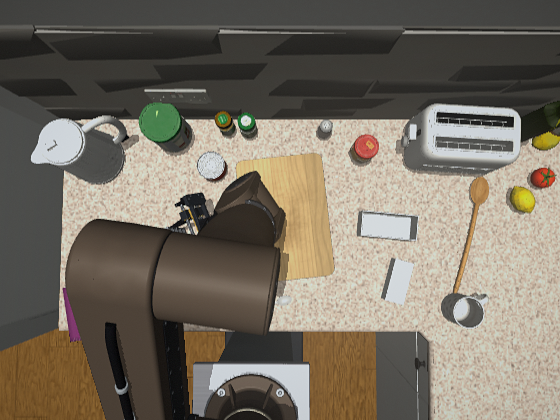

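```bash
python3 -c "
from h import *
p,d,C=snap('top');P=cloud(C,d)
for v in range(226,262,5): print([int(P[v,u,2]) for u in range(146,200,6)])
snap('wrist','w14.png')"
```

```text
[607, -2, 1, -3, 2, 104, -1, 143, 2]
[628, 627, 625, 619, 603, 90, 10, 0, 0]
[637, 636, 634, 629, 627, 624, 622, 617, 615]
[644, 643, 641, 638, 636, 633, 635, 631, 631]
[652, 649, 647, 644, 643, 642, 643, 640, 639]
[653, 653, 648, 650, 647, 648, 648, 646, 645]
[657, 657, 653, 654, 651, 652, 653, 651, 648]
[659, 659, 656, 656, 655, 654, 655, 654, 655]
```

View pics/w14.png

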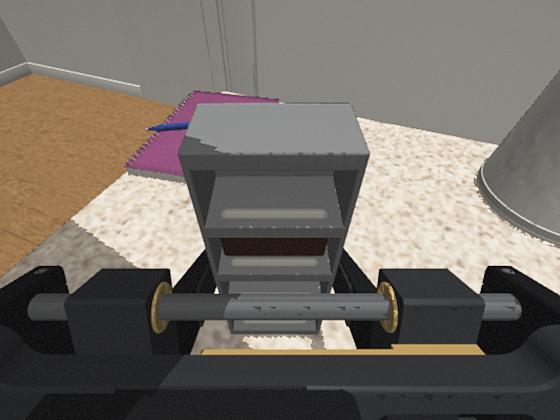

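The elbow hides it from the top camera. The wrist view shows the mould upright at (273,200), with a bar visible in its cell. I'll ease it down the last millimetre and release.

Call:
servo_tool(
  deltas=[
    [[0,0,-0.04,0,0,0,50],[0,0,0,0,0,0,50],[0,0,0,0,0,0,74],[0,0,0,0,0,0,80],[0,0,0,0,0,0,95]],
  ],
)

```text
time: 22.55
ee_pos: [480.6, 196.8, 73.3]
tool_rot: [-120.3, -0.0, 22.6]
contact_force: [-0.3, 0.0, 0.0]
finger_gap: 0.874
```

Call:
servo_tool(
  deltas=[
    [[0,0,0,0,0,0,95],[0,0,0,0,0,0,95]],
  ],
)

```text
time: 22.75
ee_pos: [480.6, 196.8, 73.1]
tool_rot: [-120.3, -0.0, 22.6]
contact_force: [-0.0, 0.1, -0.6]
finger_gap: 0.991
```

```bash
python3 log.py; python3 go.py 485 190 260 22.6 20; python3 - <<'E'
from h import *
p,d,C=snap("wrist","w15.png");P=cloud(C,d);np.savez('pics/w15.npz',p=p,d=d,a=C[3],b=C[4])
m=(abs(P[...,0]-482)<60)&(abs(P[...,1]-192)<50)&(abs(P[...,2]-167)<8)
n,l,st,ce=cv2.connectedComponentsWithStats(m.astype(np.uint8));i=1+np.argmax(st[1:,4]);q=P[l==i]
print(len(q),cv2.minAreaRect(q[:,:2].astype(np.float32)),np.percentile(q[:,2],[2,50,98]))
E
```

```text
22.75 [ -8.6  46.7 107.5  49.9  75.  -67.3] [480.6 196.8  73.1] [-120.3   -0.    22.6] [-0.   0.1 -0.6] 0.991
t 22.75 grasp now [486.9 181.8  82.6] gap 94.2 F [-0.   0.1 -0.6]
rows 7 each [ 0.009 -0.004  0.806] [-0.873 -0.363 -0.   ] tot [ 0.06 -0.03  5.64] [-6.11 -2.54 -0.  ]
ik 0.0 [  5.  20. 102.  21.  66. -28.]
11977 ((482.8969421386719, 192.28707885742188), (68.14659881591797, 39.67542266845703), 22.112831115722656) [160.09826228 166.90973971 167.76156247]
```

View pics/w15.png

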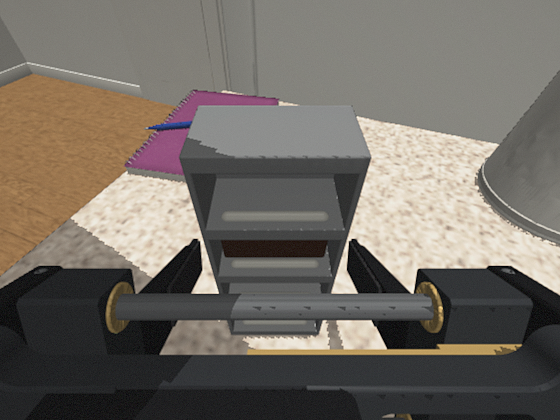

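The mould stands by itself at (483,192) with its top at 167. Next I'll go up and over, to tilt -55 on the far side.

Call:
servo_tool(
  deltas=[
    [[0,0,0.9,0,0,0,95],[0,0,1,0,0,0,95],[0,0,1,0,0,0,95],[0,0,1,0,0,0,95],[0,0,1,0,0,0,95]],
  ],
)

```text
time: 23.3
ee_pos: [480.4, 196.8, 221.3]
tool_rot: [-120.3, 0.0, 22.6]
contact_force: [-0.3, -0.2, -0.4]
finger_gap: 0.999
```

Call:
servo_tool(
  deltas=[
    [[0,0,1,-0.92,-0.38,0,95],[0,0,1,-0.92,-0.38,0,95],[0,0,0,-0.92,-0.38,0,95],[0,0,0,-0.92,-0.38,0,95],[0,0,0,-0.92,-0.38,0,95]],
  ],
)

```text
time: 23.8
ee_pos: [480.6, 196.6, 280.7]
tool_rot: [-150.4, -0.0, 22.6]
contact_force: [0.6, 0.6, -0.9]
finger_gap: 1.0
```

Call:
servo_tool(
  deltas=[
    [[0,0,0,-0.92,-0.38,0,95],[0,0,0,-0.92,-0.38,0,95],[0,0,0,-0.92,-0.38,0,95],[0,0,0,-0.92,-0.38,0,95],[0,0,0,-0.92,-0.38,0,95]],
  ],
)

```text
time: 24.3
ee_pos: [480.6, 196.8, 280.6]
tool_rot: [179.7, 0.1, 22.5]
contact_force: [0.2, -0.1, -1.3]
finger_gap: 1.0
```

```bash
python3 go.py 483 192 240 22.2 -55;python3 mz2.py t16.png 483 192 168 60
```

```text
t 24.3 grasp now [480.6 196.9 299.4] gap 95.1 F [ 0.2 -0.1 -1.3]
rows 9 each [ 0.03 -0.07 -0.19] [-0.937 -0.386 -0.005] tot [ 0.27 -0.63 -1.71] [-8.43 -3.48 -0.05]
ik 0.0 [ 37.  30. 105. -55.  75.  45.]
472 [166.51059322 242.15042373]
((482.4078674316406, 192.19784545898438), (68.32852172851562, 38.95382308959961), 22.552099227905273) [164.34146314 168.64889681 172.33275625]
slope deg [-0.29992295  0.58238357]
```

View pics/t16.png

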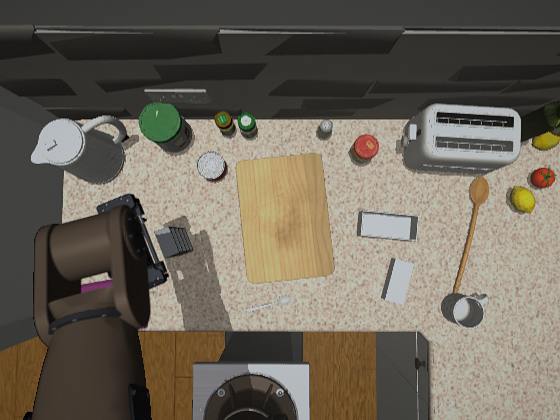

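Call:
servo_tool(
  deltas=[
    [[0.03,-0.07,0,-0.93,-0.39,0,95],[0.03,-0.07,0,-0.94,-0.39,0,95],[0.03,-0.07,0,-0.94,-0.39,0,95],[0.03,-0.07,0,-0.94,-0.39,0,95],[0.03,-0.07,0,-0.94,-0.39,0,95]],
  ],
)

```text
time: 24.85
ee_pos: [485.0, 186.2, 280.3]
tool_rot: [149.3, 0.1, 22.5]
contact_force: [0.4, -1.2, -0.9]
finger_gap: 0.998
```

Call:
servo_tool(
  deltas=[
    [[0.03,-0.07,-0.4,-0.94,-0.39,0,95],[0.03,-0.07,-0.4,-0.94,-0.39,0,95],[0.03,-0.07,-0.4,-0.94,-0.39,0,95],[0.03,-0.07,-0.4,-0.94,-0.39,0,95],[0,0,0,0,0,0,95]],
  ],
)

```text
time: 25.35
ee_pos: [487.5, 177.9, 229.1]
tool_rot: [124.9, 0.5, 22.5]
contact_force: [0.7, -0.5, -0.3]
finger_gap: 1.002
```

```bash
python3 go.py 482.8 192 98 22.3 -55; python3 log.py; python3 - <<'E'
from h import *
p,d,C=snap("wrist","w17.png")
E
```

```text
t 25.35 grasp now [481.7 192.1 239.9] gap 95.3 F [ 0.7 -0.5 -0.3]
rows 5 each [ 0.007 -0.001 -0.946] [ 0.008 -0.014 -0.006] tot [ 0.04 -0.   -4.73] [ 0.04 -0.07 -0.03]
ik 0.0 [ 37.  43. 109. -61.  66.  60.]
25.35 [ 36.8  29.9 105.  -55.1  75.1  44.3] [487.5 177.9 229.1] [124.9   0.5  22.5] [ 0.7 -0.5 -0.3] 1.002
```

View pics/w17.png

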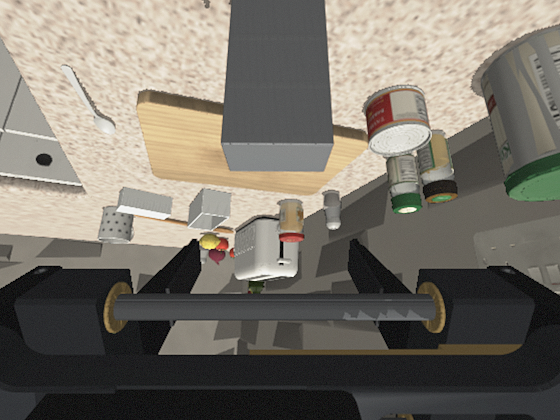

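The mould's underside is centred at (277,90) between the fingers. I'll descend and grip.

Call:
servo_tool(
  deltas=[
    [[0,0,-0.9,0,0,0,95],[0,0,-0.95,0,0,0,95],[0,0,-0.95,0,0,0,95],[0,0,-0.95,0,0,0,95],[0,0,-0.9,0,0,0,95]],
  ],
)

```text
time: 25.9
ee_pos: [489.3, 177.7, 92.7]
tool_rot: [125.3, -0.0, 22.3]
contact_force: [0.0, 0.7, -0.5]
finger_gap: 1.001
```

Call:
servo_tool(
  deltas=[
    [[0,0,0,0,0,0,95],[0,0,0,0,0,0,50],[0,0,0,0,0,0,50],[0,0,0,0,0,0,50],[0,0,0,0,0,0,50]],
  ],
)

```text
time: 26.4
ee_pos: [488.9, 178.0, 93.6]
tool_rot: [125.1, -0.0, 22.4]
contact_force: [-1.6, 0.2, 0.8]
finger_gap: 0.72
```

Call:
servo_tool(
  deltas=[
    [[0,0,0,0,0,0,50],[0,0,0,0,0,0,50],[0,0,0,0,0,0,50]],
  ],
)

```text
time: 26.7
ee_pos: [488.9, 178.1, 93.5]
tool_rot: [125.0, -0.0, 22.4]
contact_force: [-1.2, 1.6, 7.3]
finger_gap: 0.715
```

```bash
python3 go.py 482.8 192 200 22.3 -55; python3 log.py
```

```text
t 26.7 grasp now [483.  192.3 104.3] gap 68.0 F [-1.2  1.6  7.3]
rows 4 each [-0.002 -0.003  0.797] [-0.001  0.    -0.006] tot [-0.01 -0.01  3.19] [-0.01  0.   -0.02]
ik 0.0 [ 37.  33. 107. -56.  72.  49.]
26.7 [ 36.7  42.2 109.2 -60.3  66.   59.5] [488.9 178.1  93.5] [125.   -0.   22.4] [-1.2  1.6  7.3] 0.715
```

Call:
servo_tool(
  deltas=[
    [[0,0,0.3,0,0,0,50],[0,0,0.8,0,0,0,50],[0,0,0.9,0,0,0,50],[0,0,0.9,0,0,0,50],[0,0,0.4,0,0,0,50]],
  ],
)

```text
time: 27.2
ee_pos: [488.8, 178.1, 193.7]
tool_rot: [125.1, -0.1, 22.4]
contact_force: [0.2, 0.1, -3.6]
finger_gap: 0.713
```

```bash
python3 go.py 515 -110 190 6 35 15; python3 log.py;  python3 - <<'E'
from h import *
p,d,C=snap("wrist","w18.png")
p,d,C=snap("top","t18.png")
E
```

```text
t 27.2 grasp now [482.9 192.3 204.5] gap 67.8 F [ 0.2  0.1 -3.6]
rows 15 each [ 0.056 -0.616 -0.042] [ 0.971  0.247 -0.143] tot [ 0.83 -9.25 -0.64] [14.56  3.7  -2.14]
ik 0.0 [-32.  31. 100.  28.  74. -52.]
27.2 [ 36.7  32.8 106.5 -56.4  72.2  48.5] [488.8 178.1 193.7] [ 1.251e+02 -1.000e-01  2.240e+01] [ 0.2  0.1 -3.6] 0.713
```

View pics/w18.png

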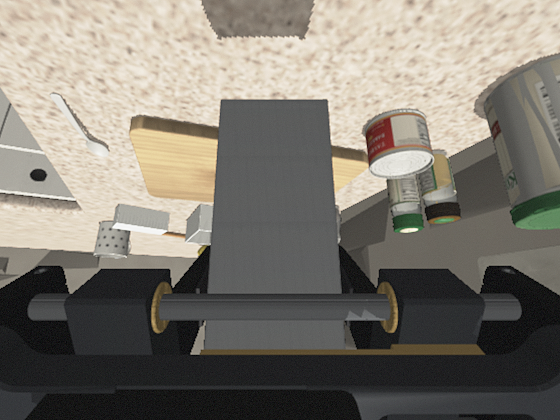

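View pics/t18.png

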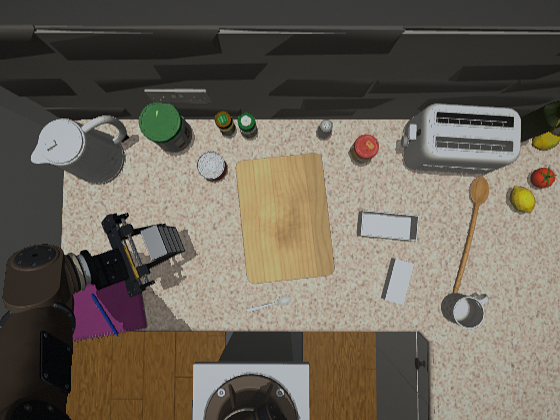

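The mould is held and lifted. Next I'll do the second quarter turn while carrying it over the board.

Call:
servo_tool(
  deltas=[
    [[0.05,-0.62,0,0.97,0.25,-0.14,50],[0.05,-0.62,0,0.97,0.25,-0.14,50],[0.05,-0.62,0,0.97,0.25,-0.14,50],[0.05,-0.62,0,0.97,0.25,-0.14,50],[0.05,-0.62,0,0.97,0.25,-0.14,50]],
  ],
)

```text
time: 27.8
ee_pos: [495.8, 84.3, 190.5]
tool_rot: [155.2, -2.8, 17.4]
contact_force: [0.3, 0.2, -3.2]
finger_gap: 0.713
```

Call:
servo_tool(
  deltas=[
    [[0.05,-0.62,0,0.97,0.25,-0.14,50],[0.05,-0.62,0,0.97,0.25,-0.14,50],[0.05,-0.62,0,0.97,0.25,-0.14,50],[0.05,-0.62,0,0.97,0.25,-0.14,50],[0.05,-0.62,0,0.97,0.25,-0.14,50]],
  ],
)

```text
time: 28.3
ee_pos: [503.4, -8.9, 190.7]
tool_rot: [-174.7, -2.8, 11.5]
contact_force: [-0.2, 0.4, -3.9]
finger_gap: 0.71
```

```bash
python3 go.py 515 -110 190 6 35; python3 log.py
```

```text
t 28.3 grasp now [502.8 -10.8 209.4] gap 67.6 F [-0.2  0.4 -3.9]
rows 5 each [ 0.07  -0.603 -0.107] [ 0.963  0.242 -0.154] tot [ 0.35 -3.01 -0.54] [ 4.82  1.21 -0.77]
ik 0.0 [-32.  31. 100.  28.  74. -52.]
28.3 [-11.8  19.6 108.8   7.7  51.5 -28.2] [503.4  -8.9 190.7] [-174.7   -2.8   11.5] [-0.2  0.4 -3.9] 0.71
```

Call:
servo_tool(
  deltas=[
    [[0.07,-0.6,-0.1,0.96,0.24,-0.15,50],[0.07,-0.6,-0.1,0.96,0.24,-0.15,50],[0.07,-0.6,-0.1,0.96,0.24,-0.15,50],[0.07,-0.6,-0.1,0.96,0.24,-0.15,50],[0.07,-0.6,-0.1,0.96,0.24,-0.15,50]],
  ],
)

```text
time: 28.8
ee_pos: [513.8, -99.1, 175.3]
tool_rot: [-145.1, 0.0, 6.1]
contact_force: [0.7, 0.6, -3.2]
finger_gap: 0.713
```

```bash
python3 go.py 515 -110 50 6 35; python3 log.py; sed -i 's/<8)/<(float(sys.argv[6]) if len(sys.argv)>6 else 8))/' mz2.py; python3 mz2.py t19.png 515 -80 210 110 14
python3 -c "
from h import *
p,d,C=snap('wrist','w19.png')"
```

```text
t 28.8 grasp now [ 515.  -109.8  190.7] gap 67.8 F [ 0.7  0.6 -3.2]
rows 5 each [ 0.    -0.001 -0.938] [ 0.003  0.    -0.002] tot [ 0.   -0.01 -4.69] [ 0.02  0.   -0.01]
ik 0.0 [-32.  43. 105.  31.  60. -61.]
28.8 [-32.   30.9 100.   27.9  74.3 -51.8] [513.8 -99.1 175.3] [-145.1    0.     6.1] [ 0.7  0.6 -3.2] 0.713
1650 [275.43151515 230.41515152]
((510.546630859375, -67.5865478515625), (86.76850891113281, 122.98107147216797), 5.859540939331055) [206.43160208 210.43422348 215.14586547]
slope deg [ 0.26781814 -0.35884757]
```

View pics/t19.png

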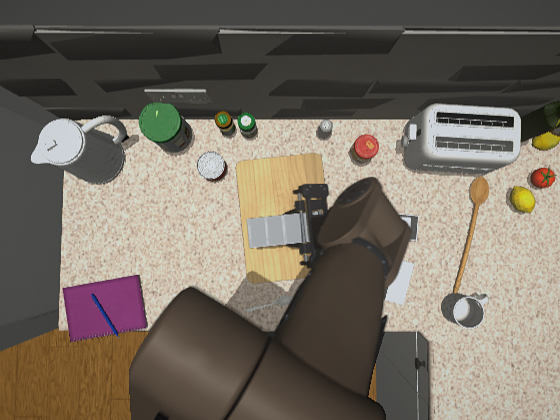

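View pics/w19.png

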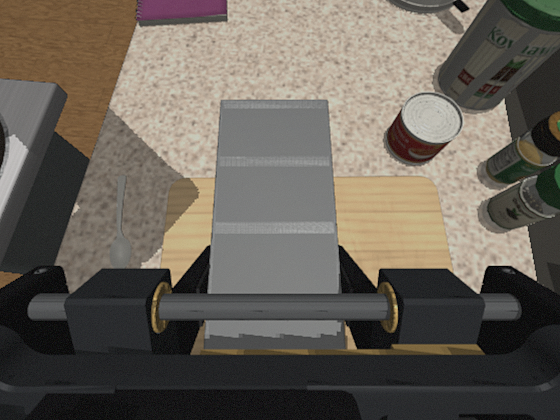

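The mould is face down and flat to within 0.4 degrees over the board, with its top at about 210. I'll set it down gently and regrip it from straight above at its centre for knocking.

Call:
servo_tool(
  deltas=[
    [[0,0,-0.95,0,0,0,50],[0,0,-0.95,0,0,0,50],[0,0,-0.95,0,0,0,50],[0,0,-0.9,0,0,0,50],[0,0,-0.6,0,0,0,50]],
  ],
)

```text
time: 29.4
ee_pos: [513.1, -97.2, 43.5]
tool_rot: [-145.4, 0.1, 6.2]
contact_force: [-0.8, -0.5, -3.5]
finger_gap: 0.713
```

Call:
servo_tool(
  deltas=[
    [[0,0,-0.25,0,0,0,50],[0,0,-0.15,0,0,0,50],[0,0,-0.1,0,0,0,50],[0,0,0,0,0,0,50]],
  ],
)

```text
time: 29.8
ee_pos: [514.3, -98.1, 31.3]
tool_rot: [-145.4, -0.1, 6.1]
contact_force: [0.1, -0.1, -2.3]
finger_gap: 0.715
```

```bash
python3 log.py;  python3 mz2.py t20.png 515 -80 65 110 14
```

```text
29.8 [-31.8  43.  104.7  31.5  59.3 -60.9] [514.3 -98.1  31.3] [-1.454e+02 -1.000e-01  6.100e+00] [ 0.1 -0.1 -2.3] 0.715
716 [283.35335196 227.74301676]
((533.127197265625, -84.83000183105469), (126.12906646728516, 69.62522888183594), 58.483150482177734) [61.35756449 66.58734415 73.02187028]
slope deg [-0.53932468 -0.7735679 ]
```

Call:
servo_tool(
  deltas=[
    [[0,0,-0.1,0,0,0,50],[0,0,-0.06,0,0,0,50],[0,0,-0.03,0,0,0,50],[0,0,0,0,0,0,50]],
  ],
)

```text
time: 30.25
ee_pos: [514.6, -98.3, 27.1]
tool_rot: [-145.3, -0.2, 6.1]
contact_force: [-1.0, -1.8, 18.5]
finger_gap: 0.711
```

```bash
python3 log.py
```

```text
30.25 [-31.9  43.4 104.8  31.7  58.9 -61.3] [514.6 -98.3  27.1] [-145.3   -0.2    6.1] [-1.  -1.8 18.5] 0.711
```

Call:
servo_tool(
  deltas=[
    [[0,0,0.05,0,0,0,75],[0,0,0,0,0,0,85],[0,0,0,0,0,0,95],[0,0,0,0,0,0,95],[0,0,0.3,0,0,0,95]],
  ],
)

```text
time: 30.75
ee_pos: [513.9, -98.0, 35.7]
tool_rot: [-145.3, -0.1, 6.1]
contact_force: [0.2, 0.3, 0.3]
finger_gap: 0.992
```

Call:
servo_tool(
  deltas=[
    [[0,-0.6,0.85,0,0,0,95],[0,-0.6,0.85,0,0,0,95],[0,-0.6,0.85,0,0,0,95],[0,-0.6,0.85,0,0,0,95],[0,0,0.5,0,0,0,95]],
  ],
)

```text
time: 31.25
ee_pos: [514.5, -172.0, 154.8]
tool_rot: [-145.5, -0.2, 6.1]
contact_force: [0.4, 0.8, 0.0]
finger_gap: 0.997
```

```bash
python3 log.py;  python3 mz2.py t21.png 515 -80 60 110 6; python3 go.py 513 -88 150 6 0
```

```text
31.25 [-37.6  34.7  95.9  25.1  76.1 -55.7] [ 514.5 -172.   154.8] [-145.5   -0.2    6.1] [0.4 0.8 0. ] 0.997
1608 [283.6778607  230.39179104]
((513.1659545898438, -89.13372802734375), (67.78688049316406, 167.84959411621094), 6.226519584655762) [56.14457416 60.31247009 64.54693879]
slope deg [-0.22330954  0.05277751]
t 31.3 grasp now [ 515.8 -181.7  171.7] gap 95.0 F [ 0.6 -1.   0.2]
rows 6 each [-0.01   0.461 -0.139] [-0.953 -0.093 -0.005] tot [-0.06  2.77 -0.83] [-5.72 -0.56 -0.03]
ik 0.0 [-17.  26. 109.   0.  45. -23.]
```

View pics/t21.png

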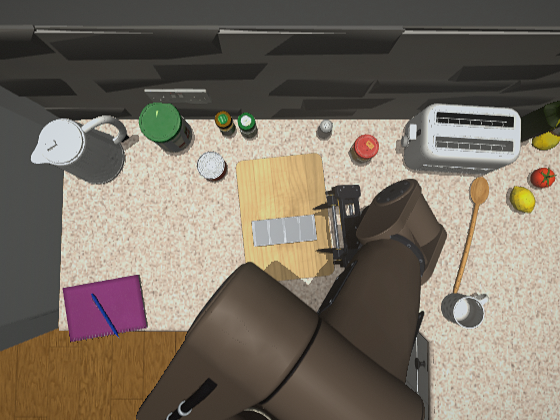

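The mould lies flat, face down on the board at (284,230), centre (513,-89), top at 60. I'll regrip it from straight above.

Call:
servo_tool(
  deltas=[
    [[0,0.46,0,-0.95,-0.09,0,95],[0,0.46,0,-0.95,-0.09,0,95],[0,0.46,0,-0.95,-0.09,0,95],[0,0.46,-0.1,-0.95,-0.09,0,95],[0,0.46,-0.1,-0.95,-0.09,0,95]],
  ],
)

```text
time: 31.8
ee_pos: [513.7, -99.7, 146.6]
tool_rot: [-174.2, 0.2, 6.2]
contact_force: [0.7, -0.1, -0.7]
finger_gap: 0.999
```

Call:
servo_tool(
  deltas=[
    [[0,0.46,-0.6,-0.95,-0.09,0,95],[0,0,-0.5,0,0,0,95],[0,0,0,0,0,0,95]],
  ],
)

```text
time: 32.1
ee_pos: [512.8, -85.3, 112.1]
tool_rot: [-179.6, 0.5, 6.3]
contact_force: [0.7, -0.8, 1.1]
finger_gap: 1.001
```

```bash
python3 go.py 513.2 -89 48 6.2 0
```

```text
t 32.1 grasp now [513.  -85.4 130.9] gap 95.2 F [ 0.7 -0.8  1.1]
rows 3 each [ 0.004 -0.042 -0.921] [-0.018 -0.03  -0.003] tot [ 0.01 -0.12 -2.76] [-0.05 -0.09 -0.01]
ik 0.0 [-17.  35. 113.  -0.  31. -23.]
```

Call:
servo_tool(
  deltas=[
    [[0,-0.05,-0.8,-0.05,-0.05,0,95],[0,-0.05,-0.9,0,0,0,95],[0,-0.02,-0.7,0,0,0,95],[0,0,-0.3,0,0,0,95],[0,0,0,0,0,0,95]],
  ],
)

```text
time: 32.6
ee_pos: [513.7, -91.0, 32.2]
tool_rot: [-180.0, 0.1, 6.1]
contact_force: [-0.5, -0.4, 0.5]
finger_gap: 1.002
```

Call:
servo_tool(
  deltas=[
    [[0,0,0,0,0,0,50],[0,0,0,0,0,0,50],[0,0,0,0,0,0,50],[0,0,0,0,0,0,50],[0,0,0,0,0,0,50]],
  ],
  force=55,
)

```text
time: 33.1
ee_pos: [514.4, -90.9, 33.4]
tool_rot: [179.9, -0.0, 6.1]
contact_force: [-1.8, 1.1, 7.1]
finger_gap: 0.71
```

Call:
servo_tool(
  deltas=[
    [[0,0,0,0,0,0,50],[0,0,0,0,0,0,50]],
  ],
)

```text
time: 33.3
ee_pos: [514.4, -91.0, 33.4]
tool_rot: [179.9, -0.0, 6.1]
contact_force: [-1.2, 1.4, 6.9]
finger_gap: 0.713
```

```bash
python3 log.py;python3 go.py 513.2 -89 108 6.2 0
```

```text
33.3 [-1.72e+01  3.51e+01  1.13e+02 -1.00e-01  3.19e+01 -2.32e+01] [514.4 -91.   33.4] [179.9  -0.    6.1] [-1.2  1.4  6.9] 0.713
t 33.3 grasp now [514.4 -91.   52.2] gap 67.8 F [-1.2  1.4  6.9]
rows 2 each [-0.02   0.033  0.93 ] [0.006 0.001 0.009] tot [-0.04  0.07  1.86] [0.01 0.   0.02]
ik 0.0 [-17.  30. 111.  -0.  39. -23.]
```

Call:
servo_tool(
  deltas=[
    [[0,0,0.4,0,0,0,50],[0,0,0.7,0,0,0,50],[0,0,0.8,0,0,0,50],[0,0,0.6,0,0,0,50],[0,0,0,0,0,0,50]],
  ],
)

```text
time: 33.8
ee_pos: [515.0, -91.1, 110.3]
tool_rot: [179.9, -0.2, 6.1]
contact_force: [0.5, 0.4, -3.0]
finger_gap: 0.707
```

```bash
python3 log.py; python3 mz2.py t22.png 515 -80 135 110 12
```

```text
33.8 [-1.72e+01  2.78e+01  1.10e+02 -1.00e-01  4.20e+01 -2.33e+01] [515.  -91.1 110.3] [179.9  -0.2   6.1] [ 0.5  0.4 -3. ] 0.707
3 [249. 221.]
((534.5992431640625, -3.0502171516418457), (0.24727734923362732, 4.86250638961792), 88.47274017333984) [135.14106145 137.21016555 139.21508477]
slope deg [  5.48673961 -85.61069933]
```

Call:
servo_tool(
  deltas=[
    [[0,0,-0.85,0,0,0,50],[0,0,-0.9,0,0,0,50],[0,0,-0.9,0,0,0,50],[0,0,0,0,0,0,50]],
  ],
)

```text
time: 34.25
ee_pos: [513.2, -90.7, 25.5]
tool_rot: [-180.0, 0.2, 6.1]
contact_force: [0.0, 0.7, -1.5]
finger_gap: 0.713
```

Call:
servo_tool(
  deltas=[
    [[0,0,0.2,0,0,0,50],[0,0,0.5,0,0,0,50],[0,0,0.7,0,0,0,50],[0,0,0.7,0,0,0,50],[0,0,0.4,0,0,0,50]],
  ],
)

```text
time: 34.75
ee_pos: [514.5, -91.0, 105.2]
tool_rot: [179.9, -0.1, 6.1]
contact_force: [0.4, 0.2, -1.3]
finger_gap: 0.711
```

```bash
python3 log.py; python3 - <<'E'
from h import *
p,d,C=snap("top","t23.png");p,d,C=snap("scene","s23.png");p,d,C=snap("wrist","w23.png")
E
```

```text
34.75 [-1.720e+01  2.830e+01  1.102e+02 -1.000e-01  4.140e+01 -2.330e+01] [514.5 -91.  105.2] [ 1.799e+02 -1.000e-01  6.100e+00] [ 0.4  0.2 -1.3] 0.711
```

View pics/w23.png

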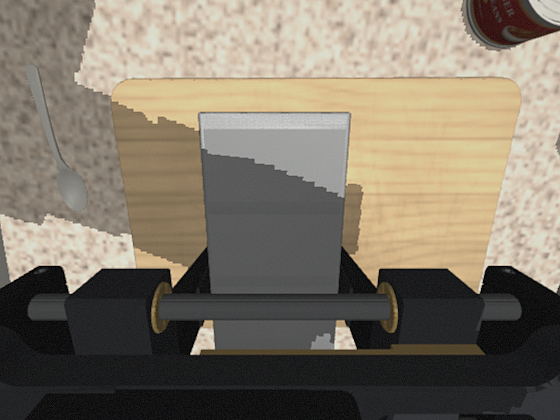

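View pics/s23.png

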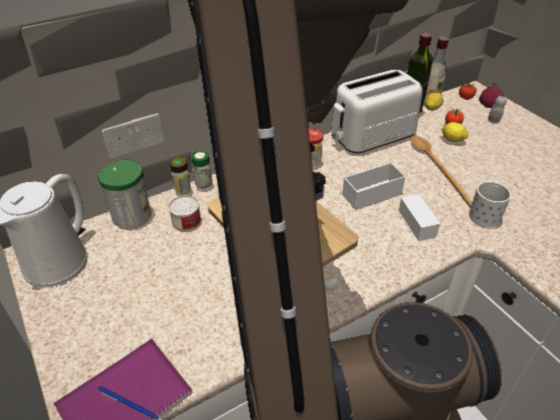

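The measured load dropped from 3.0 to 1.3 N, which suggests both bars fell. I'll raise the mould and move it aside to check.

Call:
servo_tool(
  deltas=[
    [[0,0,0.7,0,0,0,50],[0,0,0.9,0,0,0,50],[0,0,0.9,0,0,0,50],[0,0.5,0.5,0,0,0,50],[0,0.9,0,0,0,0,50]],
  ],
)

```text
time: 35.4
ee_pos: [514.8, -49.5, 194.2]
tool_rot: [179.9, -0.1, 6.0]
contact_force: [-0.5, 0.3, -2.9]
finger_gap: 0.714
```

Call:
servo_tool(
  deltas=[
    [[0,1,0,0,0,0,50],[0,1,0,0,0,0,50],[0,1,0,0,0,0,50],[0,1,0,0,0,0,50],[0,1,0,0,0,0,50]],
  ],
)

```text
time: 35.9
ee_pos: [513.7, 102.2, 192.2]
tool_rot: [179.9, 0.1, 6.1]
contact_force: [-0.4, -0.6, -2.6]
finger_gap: 0.711
```

```bash
python3 log.py; python3 - <<'E'
from h import *
p,d,C=snap("top","t24.png");p,d,C=snap("scene","s24.png");p,d,C=snap("wrist","w24.png")
E
```

```text
35.9 [ 4.100e+00  2.150e+01  1.049e+02 -1.000e-01  5.370e+01 -2.000e+00] [513.7 102.2 192.2] [1.799e+02 1.000e-01 6.100e+00] [-0.4 -0.6 -2.6] 0.711
```

View pics/t24.png

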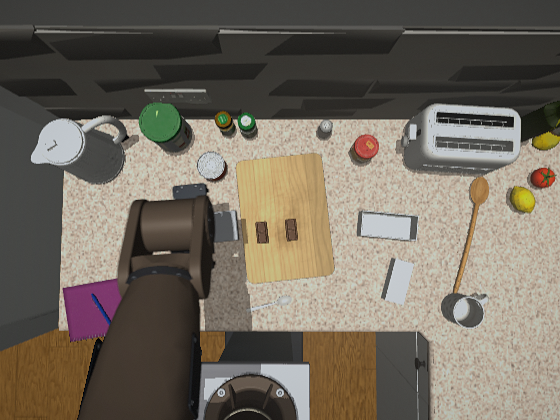

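View pics/s24.png

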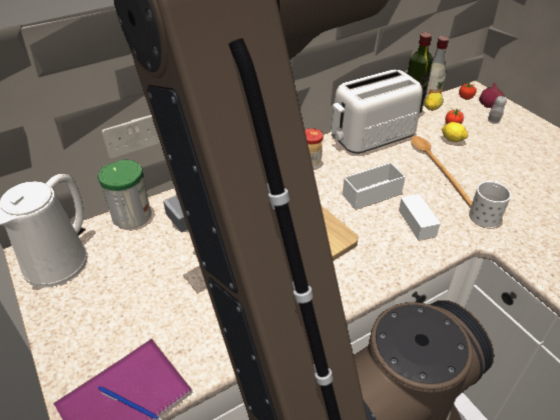

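Both bars are on the board, at (262,232) and (291,230). Next I'll carry the empty mould to the left worktop, clear of the board.

Call:
servo_tool(
  deltas=[
    [[-0.3,1,0,0,0,0,50],[-0.4,1,0,0,0,0,50],[-0.4,0.9,0,0,0,0,50],[-0.2,0.4,-0.4,0,0,0,50],[0,0,-0.8,0,0,0,50]],
  ],
)

```text
time: 36.55
ee_pos: [475.1, 200.8, 157.5]
tool_rot: [180.0, -0.1, 6.2]
contact_force: [0.8, -0.9, -2.1]
finger_gap: 0.713
```

```bash
python3 log.py; cat > wz.py <<'E'
from h import *
import sys
p,d,C=snap("wrist",sys.argv[1]);P=cloud(C,d)
x,y,z=[float(v) for v in sys.argv[2:5]]; r,h=float(sys.argv[5]),float(sys.argv[6])
m=(abs(P[...,0]-x)<r)&(abs(P[...,1]-y)<r)&(abs(P[...,2]-z)<h)
n,l,st,ce=cv2.connectedComponentsWithStats(m.astype(np.uint8))
for i in range(1,n):
    if st[i,4]<150: continue
    q=P[l==i];print(st[i],ce[i].round(),cv2.minAreaRect(q[:,:2].astype(np.float32)),np.percentile(q[:,2],[2,50,98]))
E
python3 wz.py w25.png 475 240 190 120 30
```

```text
36.55 [ 1.560e+01  2.340e+01  1.083e+02 -1.000e-01  4.820e+01  9.500e+00] [475.1 200.8 157.5] [ 1.8e+02 -1.0e-01  6.2e+00] [ 0.8 -0.9 -2.1] 0.713
[  173   113   204   181 27315] [274. 206.] ((471.22344970703125, 240.40249633789062), (90.02438354492188, 91.73765563964844), 5.9709296226501465) [190.77699679 192.25142401 209.85698416]
[ 213  321  124   29 3501] [274. 335.] ((478.8840026855469, 168.80538940429688), (68.15801239013672, 21.075899124145508), 5.936758995056152) [191.22859502 192.3382825  193.44318836]
```

View pics/w25.png

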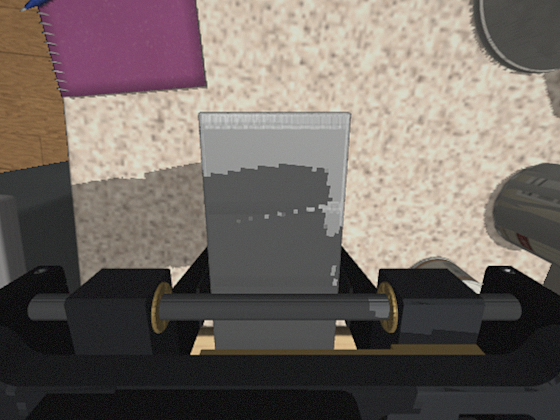

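The mould is level, with its top at 192 and its rim about 3 mm below the fingertips. I'll lower it 153 mm.

Call:
servo_tool(
  deltas=[
    [[0,0,-0.9,0,0,0,50],[0,0,-1,0,0,0,50],[0,0,-1,0,0,0,50],[0,0,-1,0,0,0,50],[0,0,-0.7,0,0,0,50]],
  ],
)

```text
time: 37.1
ee_pos: [474.9, 198.9, 17.5]
tool_rot: [179.9, 0.2, 6.0]
contact_force: [0.3, 0.1, -2.0]
finger_gap: 0.713
```

Call:
servo_tool(
  deltas=[
    [[0,0,-0.3,0,0,0,50],[0,0,-0.12,0,0,0,50],[0,0,0,0,0,0,50]],
  ],
)

```text
time: 37.4
ee_pos: [475.5, 199.8, 7.0]
tool_rot: [179.9, 0.0, 6.1]
contact_force: [1.2, -0.1, -1.8]
finger_gap: 0.708
```

```bash
python3 log.py
```

```text
37.4 [ 1.550e+01  3.750e+01  1.146e+02 -1.000e-01  2.800e+01  9.500e+00] [475.5 199.8   7. ] [179.9   0.    6.1] [ 1.2 -0.1 -1.8] 0.708
```

Call:
servo_tool(
  deltas=[
    [[0,0,-0.1,0,0,0,50],[0,0,0,0,0,0,50],[0,0,0,0,0,0,75],[0,0,0.05,0,0,0,95],[0,0,0.2,0,0,0,95]],
  ],
  force=20,
)

```text
time: 37.9
ee_pos: [475.1, 200.1, 11.5]
tool_rot: [179.9, 0.1, 6.1]
contact_force: [0.5, -0.7, 0.1]
finger_gap: 0.898
```

Call:
servo_tool(
  deltas=[
    [[0,0,0.7,0,0,0,95],[0,0,1,0,0,0,95],[0,0,1,0,0,0,95],[0,0,1,0,0,0,95],[0,0,1,0,0,0,95]],
  ],
)

```text
time: 38.4
ee_pos: [475.0, 200.0, 154.2]
tool_rot: [179.9, 0.0, 6.1]
contact_force: [0.7, -0.5, 1.2]
finger_gap: 0.999
```

```bash
python3 log.py; cat > bars.py <<'E'
from h import *
import sys
nm,out=sys.argv[1:3]
p,d,C=snap(nm,out);P=cloud(C,d)
hsv=cv2.cvtColor(p,cv2.COLOR_RGB2HSV)
m=(P[...,0]>380)&(P[...,0]<720)&(P[...,1]>-210)&(P[...,1]<40)&(P[...,2]>32)&(P[...,2]<60)&(hsv[...,2]<140)
m=cv2.morphologyEx(m.astype(np.uint8),cv2.MORPH_OPEN,np.ones((2,2)))
n,l,st,ce=cv2.connectedComponentsWithStats(m)
for i in range(1,n):
    if st[i,4]<30: continue
    q=P[l==i];print(st[i,4],ce[i].round(),cv2.minAreaRect(q[:,:2].astype(np.float32)),np.percentile(q[:,2],[2,50,98]).round(1))
    # ray cast of the colour blob onto z=46
    vv,uu=np.where(l==i); pts=np.array([onz(C,u,v,46)[:2] for u,v in zip(uu,vv)],np.float32); print('  ray',cv2.minAreaRect(pts))
E
python3 bars.py top t26.png; python3 wz.py w26.png 475 200 38 130 8
```

```text
38.4 [ 1.550e+01  2.370e+01  1.085e+02 -1.000e-01  4.780e+01  9.500e+00] [475.  200.  154.2] [179.9   0.    6.1] [ 0.7 -0.5  1.2] 0.999
237 [292. 231.] ((512.47119140625, -111.90790557861328), (57.33284378051758, 30.579818725585938), 6.504492282867432) [nan nan nan]
  ray ((512.689208984375, -111.30671691894531), (57.35387420654297, 29.624618530273438), 6.353102684020996)
236 [262. 233.] ((504.9788818359375, -31.622207641601562), (57.43838882446289, 29.481616973876953), 6.07066011428833) [18.9 45.4 50.8]
  ray ((505.17620849609375, -32.2071533203125), (57.276329040527344, 29.88574981689453), 5.975216388702393)
[  238   119    70   157 10273] [273. 195.] ((475.88818359375, 201.51739501953125), (68.07599639892578, 167.68540954589844), 6.156060218811035) [36.05341756 37.51334333 38.96381677]
```

The mould lies flat at (476,201), well off the board. Bar A is at (512.6,-111.5) and bar B at (505,-32), both with tops at about 46 and yaw about 6 degrees. I'll pick up bar B first.

Call:
servo_tool(
  deltas=[
    [[0.06,-0.5,0.2,0,0,-1,60],[0.06,-0.5,0.2,0,0,-1,60],[0.06,-0.5,0,0,0,-1,60],[0.06,-0.5,0,0,0,-1,60],[0.06,-0.5,0,0,0,-1,60]],
  ],
)

```text
time: 39.0
ee_pos: [483.9, 124.5, 164.1]
tool_rot: [179.9, 0.1, -24.1]
contact_force: [-0.1, -0.6, -0.6]
finger_gap: 0.655
```

Call:
servo_tool(
  deltas=[
    [[0.07,-0.5,0,0,0,-1,60],[0.07,-0.5,0,0,0,-1,60],[0.07,-0.5,0,0,0,-1,60],[0.07,-0.5,0,0,0,-1,60],[0.07,-0.5,0,0,0,-1,60]],
  ],
)

```text
time: 39.5
ee_pos: [494.5, 49.5, 164.1]
tool_rot: [179.9, 0.1, -54.2]
contact_force: [0.5, -0.2, 0.8]
finger_gap: 0.634
```

Call:
servo_tool(
  deltas=[
    [[0.07,-0.55,0,0,0,-1,60],[0.07,-0.55,0,0,0,-1,60],[0.07,-0.55,0,0,0,-1,60],[0.07,-0.55,0,0,0,-1,60],[0.07,-0.55,0,0,0,-1,60]],
  ],
)

```text
time: 40.0
ee_pos: [505.0, -33.0, 164.0]
tool_rot: [179.9, 0.0, -84.2]
contact_force: [-0.2, 0.0, 0.2]
finger_gap: 0.632
```

```bash
python3 log.py; python3 bars.py wrist w27.png; python3 go.py 505 -32 44.3 -83.9 0
```

```text
40.0 [-11.2  22.2 109.1   0.   48.7  72.9] [505. -33. 164.] [179.9   0.  -84.2] [-0.2  0.   0.2] 0.632
1543 [272. 200.] ((504.5458984375, -31.990169525146484), (66.00659942626953, 29.62114715576172), 7.031201362609863) [nan nan nan]
  ray ((509.8651428222656, -30.541059494018555), (57.41243362426758, 28.870044708251953), 6.537724494934082)
1596 [347. 201.] ((511.40179443359375, -111.66915130615234), (69.31433868408203, 32.076934814453125), 14.474767684936523) [nan nan nan]
  ray ((516.677978515625, -107.51361083984375), (57.468746185302734, 30.164796829223633), 6.243992805480957)
t 40.05 grasp now [505.5 -34.8 182.8] gap 60.2 F [ 1.6 -0.9  0.1]
rows 5 each [-0.003  0.018 -0.924] [-0.    -0.002  0.022] tot [-0.01  0.09 -4.62] [-0.   -0.01  0.11]
ik 0.0 [-11.  35. 115.  -0.  29.  73.]
```

View pics/w27.png

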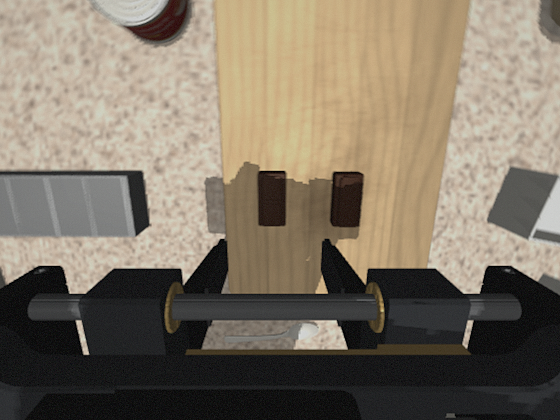

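Bar B at (272,199) is centred between the fingers. I'll descend 138 mm and grip.

Call:
servo_tool(
  deltas=[
    [[0,0.03,-0.9,0,0,0.05,60],[0,0.02,-1,0,0,0.05,60],[0,0,-1,0,0,0,60],[0,0,-0.9,0,0,0,60],[0,0,-0.6,0,0,0,60]],
  ],
)

```text
time: 40.55
ee_pos: [504.3, -30.5, 30.4]
tool_rot: [179.8, 0.1, -83.2]
contact_force: [-0.5, -1.0, -0.7]
finger_gap: 0.633
```

Call:
servo_tool(
  deltas=[
    [[0,0,-0.2,0,0,0,60],[0,0,0,0,0,0,15],[0,0,0,0,0,0,15],[0,0,0,0,0,0,15],[0,0,0,0,0,0,15]],
  ],
  force=20,
)

```text
time: 41.05
ee_pos: [505.5, -31.0, 27.1]
tool_rot: [-180.0, 0.0, -83.3]
contact_force: [0.4, 0.2, -0.4]
finger_gap: 0.352
```

Call:
servo_tool(
  deltas=[
    [[0,0,0,0,0,0,15],[0,0,0,0,0,0,15],[0,0,0.5,0,0,0,15],[0,0,0.9,0,0,0,15],[0,0,0.9,0,0,0,15]],
  ],
)

```text
time: 41.55
ee_pos: [504.8, -30.9, 95.9]
tool_rot: [179.9, 0.1, -83.3]
contact_force: [0.7, 0.3, -0.0]
finger_gap: 0.311
```

```bash
python3 log.py; python3 -c "
from h import *
snap('wrist','w28.png')"; python3 go.py 524 -332 150 -5.4 0
```

```text
41.55 [-11.   28.1 112.8   0.   39.2  72.3] [504.8 -30.9  95.9] [ 1.799e+02  1.000e-01 -8.330e+01] [ 0.7  0.3 -0. ] 0.311
t 41.6 grasp now [506.5 -31.1 118.6] gap 30.2 F [ 2.4 -0.1  3.4]
rows 13 each [ 0.045 -0.771  0.08 ] [-0.002  0.002  0.999] tot [  0.58 -10.03   1.05] [-0.02  0.03 12.98]
ik 0.0 [-38.  33.  95.  -0.  52. -33.]
```

View pics/w28.png

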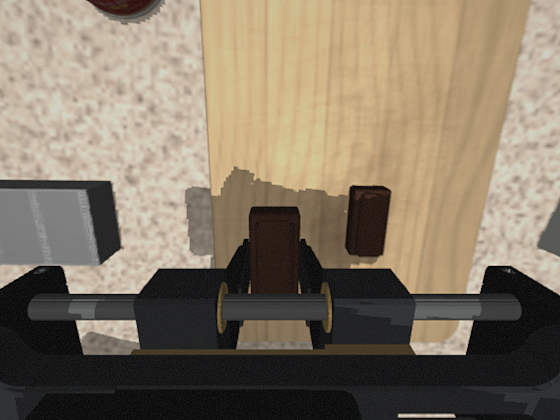

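Bar B is held. I'll carry it to the +y half of the tub, turning it a quarter turn on the way.

Call:
servo_tool(
  deltas=[
    [[0.05,-0.4,0.7,0,0,1,15],[0.05,-0.8,0.7,0,0,1,15],[0.06,-0.8,0.6,0,0,1,15],[0.06,-0.8,0.2,0,0,1,15],[0.06,-0.8,0,0,0,1,15]],
  ],
)

```text
time: 42.1
ee_pos: [513.9, -140.0, 162.5]
tool_rot: [-180.0, -0.1, -53.1]
contact_force: [0.2, -0.7, -0.6]
finger_gap: 0.312
```

Call:
servo_tool(
  deltas=[
    [[0.06,-0.8,0,0,0,1,15],[0.06,-0.8,0,0,0,1,15],[0.06,-0.8,0,0,0,1,15],[0.06,-0.8,0,0,0,1,15],[0.06,-0.8,0,0,0,1,15]],
  ],
)

```text
time: 42.6
ee_pos: [522.5, -259.9, 161.2]
tool_rot: [179.9, 0.0, -23.1]
contact_force: [0.1, 0.9, 0.7]
finger_gap: 0.314
```

Call:
servo_tool(
  deltas=[
    [[0.08,-0.8,0,0,0,1,15],[0.08,-0.8,0,0,0,1,15],[0.08,-0.7,0,0,0,1,15],[0,0,0,0,0,0,15]],
  ],
)

```text
time: 43.0
ee_pos: [529.7, -330.0, 160.9]
tool_rot: [179.9, 0.0, -5.3]
contact_force: [-1.5, -0.4, -1.7]
finger_gap: 0.314
```

```bash
python3 log.py; cat > tub.py <<'E'
from h import *
import sys
p,d,C=snap(sys.argv[1],sys.argv[2]);P=cloud(C,d)
m=(P[...,0]>440)&(P[...,0]<620)&(P[...,1]>-500)&(P[...,1]<-240)&(P[...,2]>56)&(P[...,2]<70)
m=cv2.dilate(m.astype(np.uint8),np.ones((3,3)))
n,l,st,ce=cv2.connectedComponentsWithStats(m)
for i in range(1,n):
    if st[i,4]<100: continue
    k=(l==i)&(P[...,2]>56)&(P[...,2]<70);q=P[k];print(k.sum(),ce[i].round(),cv2.minAreaRect(q[:,:2].astype(np.float32)),np.percentile(q[:,2],[2,50,98]).round(1))
E
python3 tub.py wrist w29.png; python3 tub.py top t29.png
```

```text
43.0 [-37.9  31.2  92.8  -0.1  55.9 -32.6] [ 529.7 -330.   160.9] [179.9   0.   -5.3] [-1.5 -0.4 -1.7] 0.314
753 [276. 198.] ((531.5593872070312, -330.3824462890625), (72.9263916015625, 68.03666687011719), 84.57331085205078) [56.8 61.  62.6]
55 [364. 220.] ((539.5218505859375, -300.128173828125), (32.84909439086914, 74.70171356201172), 57.82120895385742) [57.  62.2 66. ]
```

View pics/w29.png

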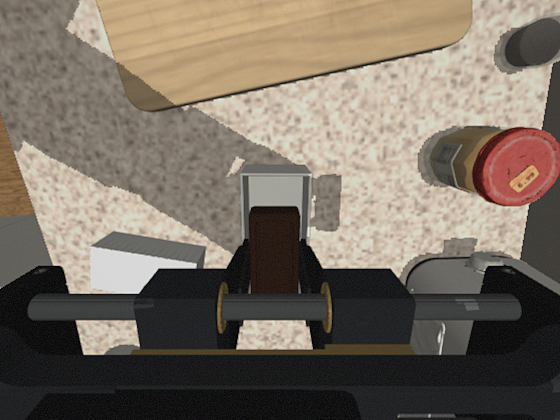

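The tub hasn't moved. Its near end is at (275,200), aligned with the bar. I'll lower the bar into the mouth and release it with a small opening.

Call:
servo_tool(
  deltas=[
    [[0.04,-0.1,-0.8,0,0,0,15],[0,0,-0.9,0,0,0,15],[0,0,-0.9,0,0,0,15],[0,0,-0.7,0,0,0,15],[0,0,-0.2,0,0,0,15]],
  ],
)

```text
time: 43.6
ee_pos: [530.2, -329.2, 54.3]
tool_rot: [-179.9, 0.2, -5.4]
contact_force: [-0.6, -1.2, -0.5]
finger_gap: 0.314
```

```bash
python3 log.py
```

```text
43.6 [-37.9  38.9  97.4  -0.1  43.9 -32.4] [ 530.2 -329.2   54.3] [-179.9    0.2   -5.4] [-0.6 -1.2 -0.5] 0.314
```

Call:
servo_tool(
  deltas=[
    [[0,-0.15,0,0,0,0,15],[0,0,0,0,0,0,15],[0,0,0,0,0,0,36],[0,0,0,0,0,0,36],[0,0,0,0,0,0,36]],
  ],
)

```text
time: 44.1
ee_pos: [531.2, -335.6, 56.9]
tool_rot: [179.9, -0.0, -5.3]
contact_force: [0.0, 0.3, -0.1]
finger_gap: 0.377
```

Call:
servo_tool(
  deltas=[
    [[0,0,0.5,0,0,0,36],[0,0,0.8,0,0,0,36],[0,0,1,0,0,0,36],[0,0,1,0,0,0,60],[0,0,0.5,0,0,0,60]],
  ],
)

```text
time: 44.6
ee_pos: [531.6, -335.8, 174.2]
tool_rot: [179.8, -0.2, -5.3]
contact_force: [0.2, 0.0, -0.7]
finger_gap: 0.491
```

```bash
python3 log.py; python3 tub.py wrist w30.png;python3 bars.py top t30.png
```

```text
44.6 [-38.3  30.7  91.5  -0.1  57.6 -32.9] [ 531.6 -335.8  174.2] [179.8  -0.2  -5.3] [ 0.2  0.  -0.7] 0.491
1102 [273. 216.] ((528.2938842773438, -365.4199523925781), (143.05702209472656, 67.99054718017578), 84.61268615722656) [56.8 61.  62.7]
235 [292. 230.] ((513.0960083007812, -111.814697265625), (56.69186782836914, 30.50865936279297), 6.434959411621094) [18.9 44.7 51. ]
  ray ((513.1231689453125, -111.27618408203125), (56.4826545715332, 29.62371063232422), 6.4471917152404785)
```

View pics/w30.png

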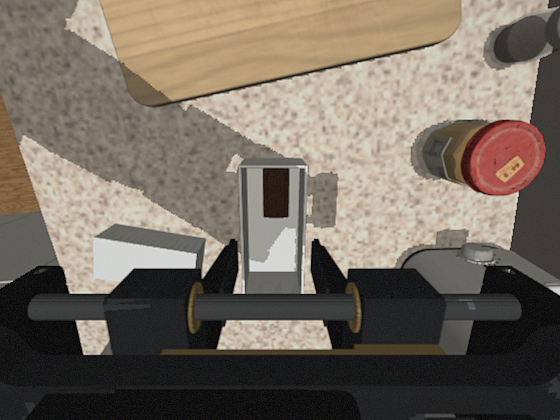

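Bar B lies in the tub at (277,192). I'll go back for bar A.

Call:
servo_tool(
  deltas=[
    [[-0.05,0.5,0,0,0,-1,60],[-0.05,0.6,0,0,0,-1,60],[-0.05,0.6,0,0,0,-1,60],[-0.05,0.6,0,0,0,-1,60],[-0.05,0.6,0,0,0,-1,60]],
  ],
)

```text
time: 45.2
ee_pos: [523.0, -247.5, 169.7]
tool_rot: [179.9, 0.1, -35.6]
contact_force: [0.7, 0.0, 0.6]
finger_gap: 0.633
```

Call:
servo_tool(
  deltas=[
    [[-0.05,0.6,0,0,0,-1,60],[-0.05,0.6,0,0,0,-1,60],[-0.05,0.6,0,0,0,-1,60],[-0.05,0.6,0,0,0,-1,60],[-0.05,0.6,0,0,0,-1,60]],
  ],
)

```text
time: 45.7
ee_pos: [515.5, -157.5, 169.8]
tool_rot: [179.9, 0.1, -65.6]
contact_force: [0.4, 0.4, -0.2]
finger_gap: 0.634
```

Call:
servo_tool(
  deltas=[
    [[-0.05,0.6,-0.3,0,0,-1,60],[-0.05,0.6,-0.3,0,0,-1,60],[-0.03,0.38,-0.3,0,0,-1,60],[0,0,0,0,0,0,60]],
  ],
)

```text
time: 46.1
ee_pos: [511.2, -109.7, 142.1]
tool_rot: [179.8, 0.1, -83.3]
contact_force: [0.8, 0.1, -0.2]
finger_gap: 0.633
```

```bash
python3 log.py; python3 bars.py wrist w31.png;python3 go.py 512.8 -111.5 44.3 -83.6 0
```

```text
46.1 [-19.4  25.3 108.1   0.   46.9  63.9] [ 511.2 -109.7  142.1] [ 1.798e+02  1.000e-01 -8.330e+01] [ 0.8  0.1 -0.2] 0.633
1773 [275. 204.] ((511.1683044433594, -111.40925598144531), (65.71549224853516, 30.16675567626953), 8.594502449035645) [nan nan nan]
  ray ((517.5232543945312, -110.17601776123047), (56.60505294799805, 28.95710563659668), 5.890620231628418)
t 46.15 grasp now [ 511.8 -110.6  161.6] gap 60.2 F [-0.4 -0.5  0.5]
rows 4 each [ 0.009 -0.008 -0.977] [-0.002 -0.006 -0.02 ] tot [ 0.04 -0.03 -3.91] [-0.01 -0.02 -0.08]
ik 0.0 [-19.  36. 113.  -0.  31.  64.]
```

View pics/w31.png

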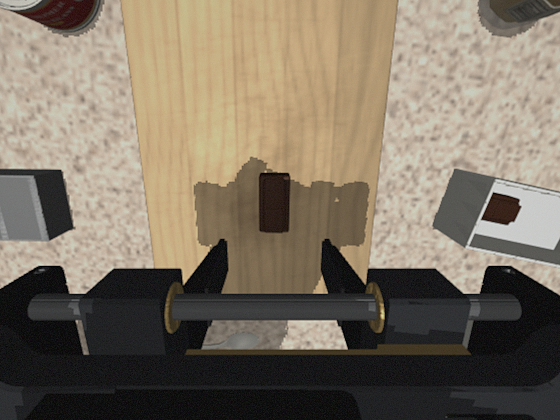

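Bar A at (274,203) is centred. I'll descend 116 mm and grip.

Call:
servo_tool(
  deltas=[
    [[0.04,-0.03,-0.9,0,0,-0.08,60],[0,0,-1,0,0,0,60],[0,0,-1,0,0,0,60],[0,0,-0.7,0,0,0,60],[0,0,-0.25,0,0,0,60]],
  ],
)

```text
time: 46.65
ee_pos: [512.8, -112.5, 26.2]
tool_rot: [179.8, 0.1, -83.7]
contact_force: [-0.1, -1.2, -0.6]
finger_gap: 0.63
```

Call:
servo_tool(
  deltas=[
    [[0,0,-0.05,0,0,0,60],[0,0,0,0,0,0,15],[0,0,0,0,0,0,15],[0,0,0,0,0,0,15],[0,0,0,0,0,0,15]],
  ],
)

```text
time: 47.15
ee_pos: [513.6, -112.0, 26.9]
tool_rot: [-180.0, 0.0, -83.8]
contact_force: [0.3, -0.4, -0.0]
finger_gap: 0.35
```

Call:
servo_tool(
  deltas=[
    [[0,0,0,0,0,0,15],[0,0,0,0,0,0,15],[0,0,0.5,0,0,0,15],[0,0,0.9,0,0,0,15],[0,0,0.9,0,0,0,15]],
  ],
)

```text
time: 47.65
ee_pos: [513.0, -111.8, 95.8]
tool_rot: [179.9, 0.1, -83.8]
contact_force: [1.5, 0.1, 0.0]
finger_gap: 0.313
```

```bash
python3 log.py; python3 go.py 524.5 -401 180 -5.4 0; python3 -c "
from h import *
snap('wrist','w32.png')"
```

```text
47.65 [-19.5  29.3 110.2   0.   40.6  64.3] [ 513.  -111.8   95.8] [ 1.799e+02  1.000e-01 -8.380e+01] [1.5 0.1 0. ] 0.313
t 47.65 grasp now [ 513.  -111.8  114.6] gap 29.8 F [1.5 0.1 0. ]
rows 14 each [ 0.027 -0.689  0.156] [ 0.    -0.002  0.933] tot [ 0.38 -9.64  2.18] [ 1.000e-02 -2.000e-02  1.306e+01]
ik 0.0 [-43.  34.  87.  -0.  59. -38.]
```

View pics/w32.png

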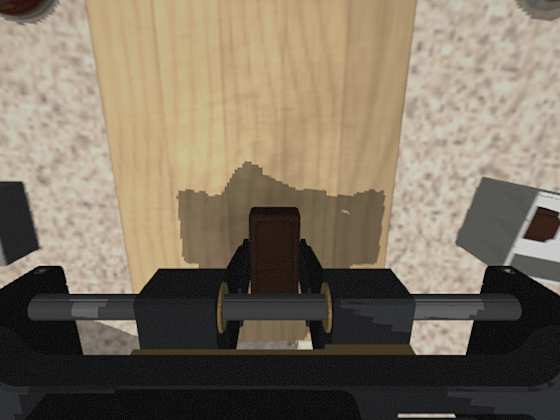

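Bar A is held. I'll carry it to the -y half of the tub.

Call:
servo_tool(
  deltas=[
    [[0.03,-0.6,0.6,0,0,0.93,15],[0.03,-0.7,0.6,0,0,0.93,15],[0.03,-0.7,0.5,0,0,0.93,15],[0.03,-0.7,0.4,0,0,0.93,15],[0.03,-0.7,0.1,0,0,0.93,15]],
  ],
)

```text
time: 48.2
ee_pos: [518.1, -214.9, 162.6]
tool_rot: [180.0, -0.1, -55.6]
contact_force: [-0.2, 0.3, -1.6]
finger_gap: 0.313
```

Call:
servo_tool(
  deltas=[
    [[0.03,-0.7,0,0,0,0.93,15],[0.03,-0.7,0,0,0,0.93,15],[0.03,-0.7,0,0,0,0.93,15],[0.03,-0.7,0,0,0,0.93,15],[0.03,-0.7,0,0,0,0.93,15]],
  ],
)

```text
time: 48.7
ee_pos: [522.1, -319.7, 161.0]
tool_rot: [179.9, 0.1, -27.8]
contact_force: [0.1, -0.6, -0.1]
finger_gap: 0.314
```

Call:
servo_tool(
  deltas=[
    [[0.03,-0.7,0,0,0,0.93,15],[0.03,-0.7,0,0,0,0.93,15],[0.02,-0.7,0,0,0,0.93,15],[0.02,-0.64,0,0,0,0.95,15],[0,0,0,0,0,0,15]],
  ],
)

```text
time: 49.2
ee_pos: [525.0, -403.0, 160.7]
tool_rot: [179.9, 0.0, -5.5]
contact_force: [-0.7, 0.3, -0.9]
finger_gap: 0.316
```

```bash
python3 log.py; python3 tub.py wrist w33.png; python3 tub.py top t33.png
```

```text
49.2 [-43.2  34.1  87.1  -0.1  58.8 -37.6] [ 525.  -403.   160.7] [179.9   0.   -5.5] [-0.7  0.3 -0.9] 0.316
1414 [273. 152.] ((527.999267578125, -367.3759765625), (145.6124267578125, 68.16400909423828), 84.60575103759766) [57.  60.9 62.6]
141 [379. 223.] ((528.1480102539062, -356.67083740234375), (127.76590728759766, 68.04383850097656), 84.51737213134766) [56.8 61.9 65.9]
```

View pics/w33.png

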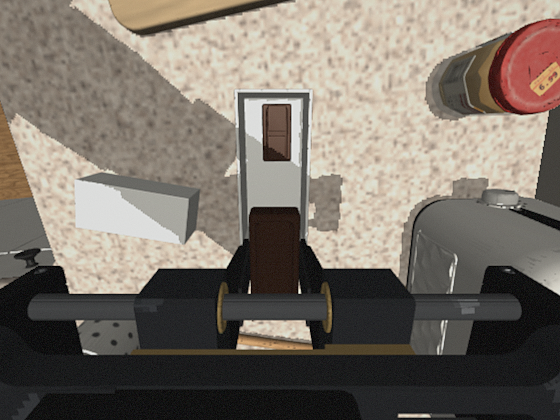

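Aligned: the tub edges are at 240 and 310, and the bar sits at 275. I'll lower and release.

Call:
servo_tool(
  deltas=[
    [[0,0,-0.8,0,0,0,15],[0,0,-0.9,0,0,0,15],[0,0,-0.9,0,0,0,15],[0,0,-0.7,0,0,0,15],[0,0,-0.2,0,0,0,15]],
  ],
)

```text
time: 49.8
ee_pos: [524.7, -399.3, 54.1]
tool_rot: [-179.9, 0.2, -5.6]
contact_force: [-0.3, 1.0, -0.8]
finger_gap: 0.318
```

Call:
servo_tool(
  deltas=[
    [[0,0,0,0,0,0,15],[0,0,0,0,0,0,15],[0,0,0,0,0,0,36],[0,0,0,0,0,0,36],[0,0,0,0,0,0,36]],
  ],
)

```text
time: 50.3
ee_pos: [525.5, -401.3, 57.0]
tool_rot: [179.9, -0.0, -5.6]
contact_force: [0.5, 0.1, 0.6]
finger_gap: 0.378
```

Call:
servo_tool(
  deltas=[
    [[0,0,0.5,0,0,0,36],[0,0,0.8,0,0,0,36],[0,0,1,0,0,0,36],[0,0,1,0,0,0,60],[0,0,1,0,0,0,60]],
  ],
)

```text
time: 50.8
ee_pos: [525.2, -401.1, 187.9]
tool_rot: [179.9, -0.0, -5.6]
contact_force: [0.1, 0.3, 0.5]
finger_gap: 0.49
```

Call:
servo_tool(
  deltas=[
    [[-0.6,-0.7,0.6,0,0,0,60],[-0.6,-0.7,0.6,0,0,0,60],[-0.6,-0.7,0.5,0,0,0,60],[-0.6,-0.7,0,0,0,0,60],[-0.6,-0.7,0,0,0,0,60]],
  ],
)

```text
time: 51.3
ee_pos: [434.5, -506.9, 238.4]
tool_rot: [179.8, -0.0, -5.5]
contact_force: [0.4, 1.0, -0.2]
finger_gap: 0.63
```

```bash
python3 log.py; python3 - <<'E'
from h import *
p,d,C=snap("top","t34.png");P=cloud(C,d)
print('tub px',[P[v,u].round(0).tolist() for u,v in((375,225),(388,226),(402,227))])
snap("wrist","w34.png");snap("scene","s34.png")
for nm,x,y,z,r,h in(('tub',527,-369,62,110,6),('mould',476,201,38,120,8),('tin',686,107,57,50,8),('jar',730,-302,99,50,8)):
    m=(abs(P[...,0]-x)<r)&(abs(P[...,1]-y)<r)&(abs(P[...,2]-z)<h);q=P[m]
    print(nm,len(q),cv2.minAreaRect(q[:,:2].astype(np.float32)) if len(q)>5 else '',np.median(q[:,2]) if len(q) else '')
E
```

```text
51.3 [-55.   30.5  81.2  -0.1  68.2 -49.5] [ 434.5 -506.9  238.4] [179.8  -0.   -5.5] [ 0.4  1.  -0.2] 0.63
tub px [[529.0, -339.0, 26.0], [526.0, -373.0, 29.0], [524.0, -411.0, 30.0]]
tub 205 ((526.9697265625, -368.7286682128906), (151.9003448486328, 68.0869140625), 84.63909149169922) 61.661390350768215
mould 1581 ((474.784423828125, 202.15228271484375), (68.03325653076172, 169.38377380371094), 6.186819553375244) 38.797327929853964
tin 618 ((687.3901977539062, 108.28713989257812), (74.51183319091797, 71.91331481933594), 45.65859603881836) 56.00692686800289
jar 481 ((729.6031494140625, -302.07049560546875), (61.981292724609375, 62.800662994384766), 0.7798399329185486) 99.43420283708633
```

View pics/t34.png

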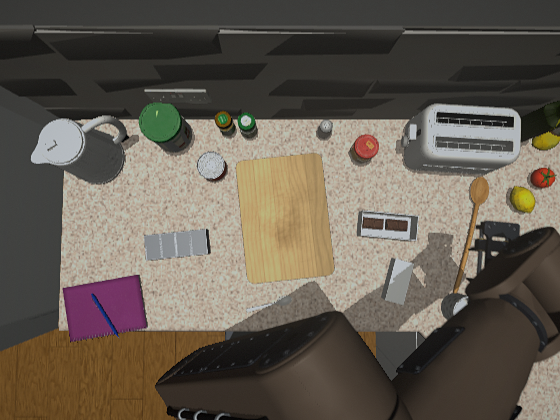

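View pics/s34.png

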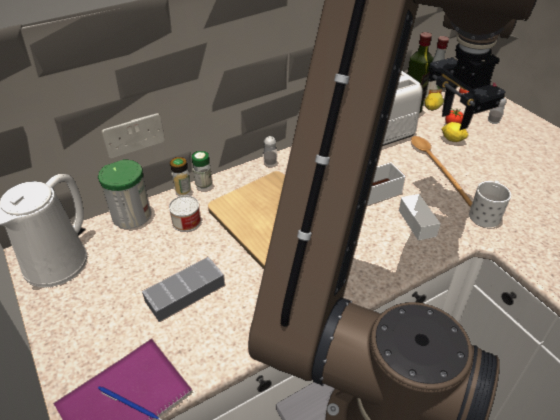

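Both bars lie flat in the tub, at (373,224) and (397,226), with their tops at about 26–30, below the 62 rim. The mould is flat off the board at (177,244), and the tin and jar haven't moved.

Call:
servo_tool(
  deltas=[
    [[0,0,0,0,0,0,60],[0,0,0,0,0,0,60],[0,0,0,0,0,0,60]],
  ],
)

```text
time: 51.75
ee_pos: [436.0, -505.4, 236.5]
tool_rot: [179.9, 0.0, -5.5]
contact_force: [0.0, 0.5, -0.1]
finger_gap: 0.632
```

```bash
python3 -c "
from h import *
print(robot.hand_in(), robot.state()['time'])"
```

```text
the job is handed in; nothing more can be done
the job is handed in; nothing more can be done
```

The job is done and handed in at about 52 s of the 200 s allowed; the hand-in reports no verdict.

- **Tub:** I turned it mouth-up with two regripped quarter turns.
- **Mould:** I turned it face down over the board the same way. One knock at about 0.27 m/s freed both bars; the other two cells were empty from the start. I then laid it face down on the left worktop.
- **Bars:** I put both bars in the tub.

**Last checks from the top camera:**
- **Tub:** it stands at (527, -369) with its rim at 62 mm. Both bars lie flat inside, tops at about 26–30 mm.
- **Mould:** it is flat at (475, 202) with its top at about 38 mm. It is well clear of the board, whose nearest edge is at about y = 30.
- **Tin and honey jar:** both read within 2 mm of where they started.

**Off-plan readings, none of which caused a problem:**
- The mould slid about 8 mm up in the grip during the knock. I measured this and allowed for it when setting it down.
- Grasps of the tub and mould ended about 3–6 mm higher than planned.
- A few depth readings were disturbed by the arm blocking the view. I repeated them from the wrist camera or relied on the arm's own readings instead.

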